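# Pinwheel dam round a glass stack on a kiln shelf

### The arm

A 6-joint arm with a two-finger parallel gripper is mounted at the origin on the work surface. World frame = base frame: x ahead of the robot, y to its left, z up, the work surface at z = 0. Lengths are in m, angles in degrees, forces in N, time in s.
With the tool pointing down it reaches from about 0.375 to 0.9 m from the base axis. Payload 3.1 kg.
Tool frame: the origin (TCP) lies at the very end of the fingers, on their centre line; the grasp point (between the pads) lies 19 mm behind it (grip_point_offset is the distance from the TCP to the grasp point, in m); y points along the fingers, x is the direction in which the jaws open and shut, and the axes are right-handed (so a half turn about y gives the same grasp; the last joint's range is limited). The gripper opens to 87 mm and grips with 3 to 60 N. Pads are 19 mm wide; open, the fingers measure 117 mm over their backs; the gripper's body (75 mm by 190 mm) begins 51 mm behind the grasp point.
Start: joints at [-78.696, 30.224, 82.088, -0, 67.689, -10.227], TCP at [0.229, -0.581, 0.223] pointing down, gripper open.
Joint ranges: [-176.69, 176.69], [-43.24, 126.21], [12.49, 139.97], [-82, 262], [0, 151.66], [-163.58, 163.58]. Speed limits (degrees/s): [159.86, 159.86, 180, 180, 180, 180].

### API

Orientations are given as a 3x3 rotation matrix whose columns are the frame's x, y, z axes.
In Python, from rig import * gives the robot as it stands.
- The arm moves only by the tool send_rows, never from a script. Its argument "moves" is text: rows parted by semicolons, each of 5 numbers parted by spaces: the finger opening in mm, from 0 to 87, then the shift along the tool's x, y, z in mm, then the turn about the tool's y in degrees. In form: fingers dx dy dz yaw; .... A call has 1 to 20 rows; each row shifts and turns the commanded pose from where the row before left it, along the tool's axes as they then stand; what a row does not reach is not made up. A row lasts 1/12 s, in which the tool goes at most 41.7 mm and 7.16 degrees, less where a joint would pass 70% of its speed; a pose out of reach is approached as far as the arm can. A call is refused whole if a number of a shift passes 41.7 or a number of a turn 7.16, either way. A call with a gripper value outside its range is refused whole. The fingers move at their own pace and stop on an object; the grip force is fixed at half the most. Time passes only in rows, so rows that do not move let the fingers close. It gives the time, the measured TCP pose, the force and the opening at its end, in the units of the state.
- read_state(): the state, without advancing time (a new reading comes with each control period).
- capture(name): name is "scene" or "side" or "wrist"; returns a dict with "image" (400x640x3 uint8, blue, green, red), "z_map" (400x640 float32, m along the optical axis (not along the pixel's ray), 0 where there is no reading), "mtx" (3x3 intrinsics, pixels), "origin" and "rotation" of the camera in the world; the wrist camera has in their place "tool_from_camera" (4x4, takes a point from camera to tool coordinates, whose origin is the TCP and whose axes are the tool frame's). Camera axes: x right, y up, looking along -z (the intrinsics and any distortion apply to the point x, -y, -z); pixel columns grow to the right and rows downward; lengths in m; the calibration is good to about 2 mm. A picture is of the moment at which its call begins: read the wrist's pose just before it.
- hand_in(): hands the job in, once; it reports no verdict.
Trained networks look in a picture, given as the dict that the camera call returned (one of the last four; its "shot" number tells which), for a name from the list of things; names that differ only in an ending like _2 or _b are one class to them, and where a whole thing is asked for, a point or a joint stands for the part that bears it (a point fixed in the world has none). Each returns a list of dicts, best first, with "p" (0 to 1); they miss things now and then, are a little off and sometimes report something else, mostly with a low value. They report only what shows in the picture. A call takes as long as a camera call. They do not tell look-alikes from the thing itself.
- search_frame(picture, name): "bbox" ([left, top, right, bottom] in pixels, round what is visible of it).
- masks_of(picture, name): "region" (400x640 bool, what is visible of it) and "bbox" ([left, top, right, bottom] in pixels, round what is visible of it).
- mark_of(picture, name): "pixel" ([row, column] in pixels: a listed point, or the origin of a listed thing).
The state is a dict: "time_s": time; "joint_positions": joint angles; "qvel": joint speeds; "tau": joint torques, N m; "position": TCP position; "tcp_rot": TCP orientation; "force": force on the tool from outside, world axes, zero at the start; "moment": the same for the moment, N m; "opening": opening from 0.0 (shut) to 1.0 (fully open).
Only numpy, scipy, OpenCV 4.12 (cv2) and the standard library are available. Lean on these libraries where they do the work, as an engineer would, in place of code of your own. Each camera call takes 0.05 s, during which the arm holds its last target. There are 200 camera calls.

### The job

Finish the pinwheel dam round the square glass stack on the kiln shelf, turning the same way as the dam already laid there. Take the three full-length dams from the sloping rack and set one down gently, standing as tall as the laid one, along each bare side of the glass, snug: flat against the glass and butted end-on against the inside of its neighbour, with no gap over 2 mm. Do not drop the dams or squeeze the glass hard, keep the glass and the laid dam within a centimetre of where they stand, and leave the short offcut in the rack and the jar, the brush and the glass knob alone.

Things in the scene. Friction and masses are not known exactly. Their poses are not given: they have to be found in the camera images.
- glass_mid (a point): The glass stack: amber sheets piled into one loose block, 90 x 90 mm, 24 mm high, 0.5 kg, on the kiln shelf, free to slide if pushed. Origin at its middle (12 mm above the shelf); x, y square to its sides, z up. The laid dam is on its +x side; finished, the middles of the dams lie at x, y = (67.5, 22.5), (-22.5, 67.5), (-67.5, -22.5) and (22.5, -67.5) mm in this frame.
- dam_laid_mid (a point): The dam already laid: a loose off-white firebrick bar, 135 mm long, 45 wide, 64 high, 0.75 kg, on the shelf flat against the glass's +x side, one end flush with the glass's -y edge and 45 mm past its +y edge, where the next dam's end is to butt on its inside face; and so on round, the last dam covering this one's flush end. Origin at the block's middle; x along its length, y across, z up.
- dam_a_mid (a point): One of three like loose dams, 135 x 45 x 64 mm, 0.75 kg, in a lane of the rack (which lane varies), lying on a 135 x 45 mm face, lower end against the lip, so pitched 30 degrees with its +x end up; at least 24 mm clear on both sides. Either end may go first. Origin at the block's middle; x along its length, y across (level), z out of its top face.
- dam_b_mid (a point): One of three like loose dams, 135 x 45 x 64 mm, 0.75 kg, in a lane of the rack (which lane varies), lying on a 135 x 45 mm face, lower end against the lip, so pitched 30 degrees with its +x end up; at least 24 mm clear on both sides. Either end may go first. Origin at the block's middle; x along its length, y across (level), z out of its top face.
- dam_c_mid (a point): One of three like loose dams, 135 x 45 x 64 mm, 0.75 kg, in a lane of the rack (which lane varies), lying on a 135 x 45 mm face, lower end against the lip, so pitched 30 degrees with its +x end up; at least 24 mm clear on both sides. Either end may go first. Origin at the block's middle; x along its length, y across (level), z out of its top face.
- offcut_mid (a point): The short offcut: the same bar but only 100 mm long, lying likewise in one of the rack's four lanes; to be left there. Origin at its middle; axes as the dams'.
- shelf_top (a point): Round kiln shelf, fixed, 330 mm in diameter, on three short props, turned any way; this point is the centre of its top face, 40 mm above the bench.
- rack_lip (a point): Blue steel rack, fixed; its bed, 160 mm long and 316 wide, slopes up at 30 degrees towards the robot, with four lanes 74 mm apart between thin rods 5 mm high. This point is on the bed at the middle of its lower edge, 36 mm above the bench, where a lip stands 25 mm square to the bed; x points level, up-slope, y along the lip, z up.
- jar: Jar of kiln wash, 68 mm across and 85 mm high, standing near the robot; origin under its middle. Leave alone.
- knob: Finished glass door knob on a brass foot, 50 mm across and 54 mm high; origin under its middle. Leave alone.
- brush: Wooden brush, 200 mm long, 42 mm wide, 20 mm high, lying flat; origin under its middle. Leave alone.
Not all that is in view belongs to the job. What is shaped like the part that bears dam_b_mid but green, pink or yellow is not meant.

How it is judged (in metres and radians):
At the end, for the whole second after the job is handed in: A dam stands on the shelf along each side of the glass in the begun pinwheel: within 2.2 mm of the glass, parallel within 0.03 rad, within 3 mm lengthwise of butting its neighbour; the glass flat on the shelf within 12 mm of its start, the offcut still in the rack (x of dam_laid_mid in the frame of glass_mid between 0.0653 and 0.0697 m and y of dam_laid_mid in the frame of glass_mid between 0.0195 and 0.0255 m and z of dam_laid_mid in the frame of glass_mid between 0.017 and 0.023 m and angle between the x axis of dam_laid_mid and the y axis of glass_mid, either way round below 0.03 rad and angle between the z axis of dam_laid_mid and the z axis of glass_mid, either way round below 0.04 rad and ((y of dam_a_mid in the frame of glass_mid between 0.0653 and 0.0697 m and x of dam_a_mid in the frame of glass_mid between -0.0255 and -0.0195 m and z of dam_a_mid in the frame of glass_mid between 0.017 and 0.023 m and angle between the x axis of dam_a_mid and the x axis of glass_mid, either way round below 0.03 rad and angle between the z axis of dam_a_mid and the z axis of glass_mid, either way round below 0.04 rad) or (y of dam_b_mid in the frame of glass_mid between 0.0653 and 0.0697 m and x of dam_b_mid in the frame of glass_mid between -0.0255 and -0.0195 m and z of dam_b_mid in the frame of glass_mid between 0.017 and 0.023 m and angle between the x axis of dam_b_mid and the x axis of glass_mid, either way round below 0.03 rad and angle between the z axis of dam_b_mid and the z axis of glass_mid, either way round below 0.04 rad) or (y of dam_c_mid in the frame of glass_mid between 0.0653 and 0.0697 m and x of dam_c_mid in the frame of glass_mid between -0.0255 and -0.0195 m and z of dam_c_mid in the frame of glass_mid between 0.017 and 0.023 m and angle between the x axis of dam_c_mid and the x axis of glass_mid, either way round below 0.03 rad and angle between the z axis of dam_c_mid and the z axis of glass_mid, either way round below 0.04 rad)) and ((x of dam_a_mid in the frame of glass_mid between -0.0697 and -0.0653 m and y of dam_a_mid in the frame of glass_mid between -0.0255 and -0.0195 m and z of dam_a_mid in the frame of glass_mid between 0.017 and 0.023 m and angle between the x axis of dam_a_mid and the y axis of glass_mid, either way round below 0.03 rad and angle between the z axis of dam_a_mid and the z axis of glass_mid, either way round below 0.04 rad) or (x of dam_b_mid in the frame of glass_mid between -0.0697 and -0.0653 m and y of dam_b_mid in the frame of glass_mid between -0.0255 and -0.0195 m and z of dam_b_mid in the frame of glass_mid between 0.017 and 0.023 m and angle between the x axis of dam_b_mid and the y axis of glass_mid, either way round below 0.03 rad and angle between the z axis of dam_b_mid and the z axis of glass_mid, either way round below 0.04 rad) or (x of dam_c_mid in the frame of glass_mid between -0.0697 and -0.0653 m and y of dam_c_mid in the frame of glass_mid between -0.0255 and -0.0195 m and z of dam_c_mid in the frame of glass_mid between 0.017 and 0.023 m and angle between the x axis of dam_c_mid and the y axis of glass_mid, either way round below 0.03 rad and angle between the z axis of dam_c_mid and the z axis of glass_mid, either way round below 0.04 rad)) and ((y of dam_a_mid in the frame of glass_mid between -0.0697 and -0.0653 m and x of dam_a_mid in the frame of glass_mid between 0.0195 and 0.0255 m and z of dam_a_mid in the frame of glass_mid between 0.017 and 0.023 m and angle between the x axis of dam_a_mid and the x axis of glass_mid, either way round below 0.03 rad and angle between the z axis of dam_a_mid and the z axis of glass_mid, either way round below 0.04 rad) or (y of dam_b_mid in the frame of glass_mid between -0.0697 and -0.0653 m and x of dam_b_mid in the frame of glass_mid between 0.0195 and 0.0255 m and z of dam_b_mid in the frame of glass_mid between 0.017 and 0.023 m and angle between the x axis of dam_b_mid and the x axis of glass_mid, either way round below 0.03 rad and angle between the z axis of dam_b_mid and the z axis of glass_mid, either way round below 0.04 rad) or (y of dam_c_mid in the frame of glass_mid between -0.0697 and -0.0653 m and x of dam_c_mid in the frame of glass_mid between 0.0195 and 0.0255 m and z of dam_c_mid in the frame of glass_mid between 0.017 and 0.023 m and angle between the x axis of dam_c_mid and the x axis of glass_mid, either way round below 0.03 rad and angle between the z axis of dam_c_mid and the z axis of glass_mid, either way round below 0.04 rad)) and z of glass_mid in the frame of shelf_top between 0.01 and 0.014 m and distance of glass_mid from where it was at the start of the episode below 0.012 m and distance of offcut_mid from where it was at the start of the episode below 0.015 m); the robot touches nothing.
It fails at once if a dam is let fall: faster than 0.3 m/s while out of the fingers ((contact force between the fingers and dam_a below 0.2 N and linear speed of dam_a above 0.3 m/s) or (contact force between the fingers and dam_b below 0.2 N and linear speed of dam_b above 0.3 m/s) or (contact force between the fingers and dam_c below 0.2 N and linear speed of dam_c above 0.3 m/s)).
It fails at once if the glass is squeezed hard (over 30 N) (contact force between glass and anything else above 30 N).
It fails at once if the glass or the laid dam is shoved more than 12 mm (distance of any of glass_mid, dam_laid_mid from where it was at the start of the episode above 0.012 m).
It fails at once if the offcut, the jar, the knob or the brush is disturbed (over 15 mm) (distance of any of offcut_mid, jar, knob, brush from where it was at the start of the episode above 0.015 m).
It also fails if it takes over 72 s, if anything falls off the work surface, if the arm or the gripper's body presses on something with over 40 N, if the wrist force passes 120 N, or if a joint passes its speed limit or range.

## Working session

There is one attempt and no reset: what is moved stays moved. The work goes in short steps, Python scripts to look and compute and a tool call to move; the robot and the scene stay as the last step left them, time stands still between calls to the robot, and variables do not carry over. Pictures are saved under pics/ and viewed, about 8 in all and at most 12, crops included, and the job is handed in when it is done.

Besides the shell and the picture viewer there is one more tool, called by a JSON object that holds its "fn" and its "kwargs", one argument or row to a line. send_rows: Moves the arm, as the interface text tells. Its arguments: {"type":"object","properties":{"moves":{"type":"string"}},"required":["moves"]}

```bash
ls; mkdir -p pics; python3 - <<'E'
from rig import *
import cv2,numpy as np
s=read_state();print({k:np.round(v,3).tolist() for k,v in s.items()})
for n in ["scene","side"]:
    c=capture(n);cv2.imwrite(f"pics/{n}1.png",c["image"]);print(n,c["mtx"],c["origin"],c["rotation"],[k for k in c])
    np.savez(f"{n}1.npz",**{k:c[k] for k in ["image","z_map","mtx","origin","rotation"]})
    for o in ["glass_mid","dam_laid_mid","dam_a_mid","offcut_mid","shelf_top","rack_lip","jar","knob","brush"]:
        print(o,[(np.round(m["pixel"]).tolist(),round(m["p"],2)) for m in mark_of(c,o)])
E
```

```text
pics
{'time_s': 0.0, 'joint_positions': [-78.696, 30.279, 82.158, 0.002, 67.69, -10.226], 'qvel': [0.024, -0.016, 0.065, 0.003, -0.013, 0.08], 'tau': [-0.001, -44.005, -17.659, 0.063, 0.058, -0.0], 'position': [0.229, -0.581, 0.222], 'tcp_rot': [[0.367, -0.0, 0.93], [-0.93, 0.002, 0.367], [-0.002, -1.0, 0.0]], 'force': [-0.064, -0.605, -0.006], 'moment': [0.028, -0.014, 0.021], 'opening': 0.995}
scene [[376.07230322   0.         319.72577936]
 [  0.         376.07230322 195.78431462]
 [  0.           0.           1.        ]] [ 1.48449536 -0.13733806  0.76830272] [[-0.04952519 -0.5999105   0.79853281]
 [ 0.99860522 -0.04439096  0.02858432]
 [ 0.01829961  0.79883467  0.60127223]] ['image', 'z_map', 'mtx', 'origin', 'rotation', 'shot']
glass_mid [([196.0, 440.0], 0.71)]
dam_laid_mid [([182.0, 444.0], 0.58), ([200.0, 439.0], 0.54)]
dam_a_mid [([182.0, 275.0], 0.91), ([183.0, 445.0], 0.71)]
offcut_mid [([200.0, 319.0], 0.8), ([191.0, 294.0], 0.53)]
shelf_top [([201.0, 440.0], 0.71)]
rack_lip [([210.0, 281.0], 0.82), ([278.0, 407.0], 0.44), ([202.0, 442.0], 0.35)]
jar [([186.0, 356.0], 0.
[... 162 characters left out ...]
        320.20380597]
 [  0.         397.14506649 196.67675565]
 [  0.           0.           1.        ]] [0.09855493 0.56241165 1.09571209] [[-8.43695952e-01  4.09798810e-01 -3.46759392e-01]
 [-5.36820903e-01 -6.43245350e-01  5.45947560e-01]
 [ 6.77294279e-04  6.46761436e-01  7.62692065e-01]] ['image', 'z_map', 'mtx', 'origin', 'rotation', 'shot']
glass_mid [([292.0, 262.0], 0.87)]
dam_laid_mid [([305.0, 274.0], 0.85), ([160.0, 364.0], 0.5)]
dam_a_mid [([168.0, 349.0], 0.59)]
offcut_mid [([189.0, 314.0], 0.72)]
shelf_top [([203.0, 256.0], 0.42)]
rack_lip [([294.0, 261.0], 0.2)]
jar [([262.0, 350.0], 0.74), ([206.0, 259.0], 0.51)]
knob [([206.0, 259.0], 0.66)]
brush [([232.0, 221.0], 0.78)]
```

```bash
python3 - <<'E'
import cv2,numpy as np
a=cv2.imread("pics/scene1.png")[130:310,220:520];b=cv2.imread("pics/side1.png")[170:390,100:400]
a=cv2.resize(a,None,fx=2,fy=2,interpolation=3)[:, :];b=cv2.resize(b,(600,440)) 
cv2.imwrite("pics/both.png",cv2.resize(np.vstack([a,b]),(450,600)))
cv2.imwrite("pics/sidebig.png",b);cv2.imwrite("pics/scenebig.png",a)
E
```

```text
(no output)
```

View pics/sidebig.png

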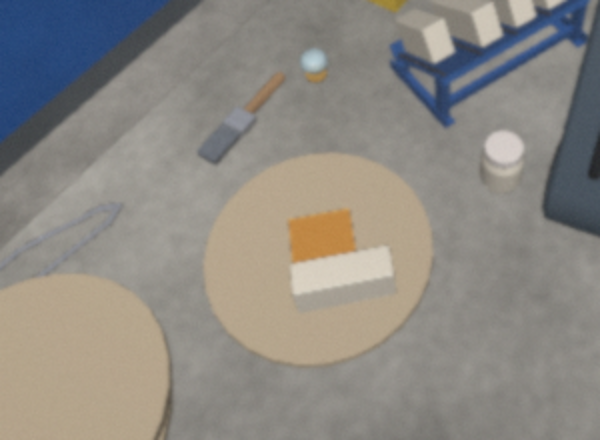

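View pics/scenebig.png

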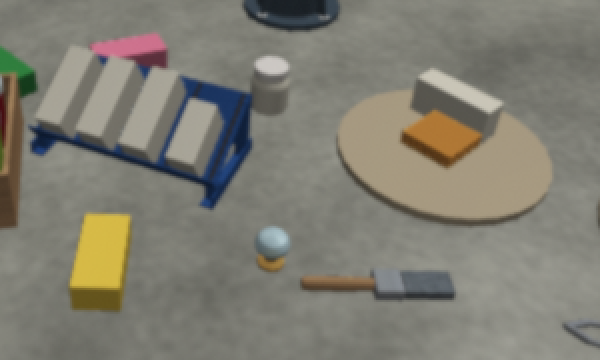

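Seen in the scene crop: four bars in the rack at full-image pixels of about (col 257,row 175), (277,180), (298,187) and the short one (318,198), which is the offcut. The look-alikes are green (225,165), pink (285,155) and yellow (270,260) blocks on the bench, and the laid dam at (448,180). The three long white bars in the rack are the ones I want. Next I work out rough world positions.

```bash
cat > h.py <<'E'
import numpy as np,cv2
def cloud(c,org=None,R=None):
    z=np.asarray(c["z_map"],float);K=c["mtx"];v,u=np.mgrid[:z.shape[0],:z.shape[1]]
    P=np.stack([(u-K[0,2])/K[0,0]*z,-(v-K[1,2])/K[1,1]*z,-z],-1)
    R=c["rotation"] if R is None else R; org=c["origin"] if org is None else org
    P=P@np.asarray(R).T+org; P[z<=0]=np.nan; return P
def wrist_cloud(c,s):
    T=np.asarray(c["tool_from_camera"]);R=np.asarray(s["tcp_rot"])
    return cloud(c,R@T[:3,3]+np.asarray(s["position"]),R@T[:3,:3])
E
python3 - <<'E'
from h import *
for n,pts in [("scene",dict(damTop1=(100+0,0))),("side",{})]:
    c=dict(np.load(n+"1.npz"));P=cloud(c);im=c["image"]
    hsv=cv2.cvtColor(im,cv2.COLOR_BGR2HSV)
    am=(hsv[...,0]>5)&(hsv[...,0]<22)&(hsv[...,1]>170)&(hsv[...,2]>130)
    k,l,st,ce=cv2.connectedComponentsWithStats(am.astype(np.uint8))
    i=1+np.argmax(st[1:,4]);m=(l==i)&(P[...,2]>.055);print(n,"glass",np.nanmean(P[m],0),np.nanmax(P[m],0),np.nanmin(P[m],0),ce[i])
    g=P[m];g=g[~np.isnan(g[:,0])]; print(cv2.minAreaRect((g[:,:2]*1000).astype(np.float32)))
    x,y,z=P[...,0],P[...,1],P[...,2]
    gx,gy=np.nanmean(P[m],0)[:2]
    d=(np.hypot(x-gx,y-gy)<.15)&(z>.095)&(z<.12)
    g=P[d];print("laid top",cv2.minAreaRect((g[:,:2]*1000).astype(np.float32)),g[:,2].mean())
    d=(np.hypot(x-gx,y-gy)<.2)&(abs(z-.04)<.006);g=P[d];print("shelf",cv2.minEnclosingCircle((g[:,:2]*1000).astype(np.float32)),g[:,2].mean())
c=dict(np.load("scene1.npz"));P=cloud(c)
# rack region
for (col,row) in [(257,175),(262,165),(277,180),(282,170),(298,187),(305,176),(318,198),(322,190),(250,192),(268,195),(290,205),(310,213),(237,193),(330,213),(356,261),(356,186),(407,274),(265,155),(268,185),(288,192),(307,200)]:
    print((col,row),np.round(P[row-1:row+2,col-1:col+2].reshape(-1,3).mean(0),3))
E
```

```text
scene glass [0.53070027 0.20790397 0.06548776] [0.5831806  0.26452893 0.06942514] [0.47423433 0.15185943 0.05949761] [441.14047619 197.32142857]
((529.1058349609375, 206.85984802246094), (82.18022918701172, 84.16928100585938), 45.41509246826172)
laid top ((459.93731689453125, 239.6470947265625), (135.29879760742188, 50.958335876464844), 45.41034698486328) 0.10430147523787368
shelf ((529.8290405273438, 211.0298309326172), 165.904052734375) 0.04163684022558479<stdin>:7: RuntimeWarning: Mean of empty slice
Traceback (most recent call last):
ValueError: zero-size array to reduction operation fmax which has no identity
```

```bash
python3 - <<'E'
from h import *
c=dict(np.load("scene1.npz"));P=cloud(c)
for (col,row) in [(257,175),(262,165),(277,180),(282,170),(298,187),(305,176),(318,198),(322,190),(356,261),(356,186),(407,274)]:
    print((col,row),np.round(P[row-1:row+2,col-1:col+2].reshape(-1,3).mean(0),3))
hsv=cv2.cvtColor(c["image"],cv2.COLOR_BGR2HSV)
x,y,z=np.moveaxis(P,-1,0)
# light blocks in rack: low sat
w=(hsv[...,1]<60)&(hsv[...,2]>120)&(y<-.0)&(z>.07)
g=P[w];print(len(g),g.min(0),g.max(0))
# top faces: normals via local gradient
dx=np.gradient(P,axis=1);dy=np.gradient(P,axis=0);n=np.cross(dy,dx);n/=np.linalg.norm(n,axis=-1,keepdims=True);n*=np.sign(n[...,2:])
t=w&(n[...,2]>.75)
t=cv2.erode(t.astype(np.uint8),np.ones((2,2)))
k,l,st,ce=cv2.connectedComponentsWithStats(t)
for i in range(1,k):
    if st[i,4]>40:
        q=P[l==i];m=np.median(n[l==i],0);print(ce[i].round(),st[i,4],q.mean(0).round(3),q.min(0).round(3),q.max(0).round(3),m.round(2))
E
```

```text
(257, 175) [ 0.533 -0.366  0.121]
(262, 165) [ 0.503 -0.354  0.139]
(277, 180) [ 0.558 -0.3    0.123]
(282, 170) [ 0.529 -0.288  0.141]
(298, 187) [ 0.587 -0.234  0.122]
(305, 176) [ 0.551 -0.216  0.137]
(318, 198) [ 0.626 -0.173  0.114]
(322, 190) [nan nan nan]
(356, 261) [ 0.766 -0.06   0.01 ]
(356, 186) [ 0.41  -0.05   0.009]
(407, 274) [0.809 0.072 0.016]
10683 [-0.8391847  -1.61275208  0.07041408] [ 0.7495627  -0.03056181  0.29540184]
[218.  21.] 56 [-0.679 -0.789  0.292] [-0.756 -0.816  0.288] [-0.617 -0.755  0.295] [ 0.03 -0.    0.99]
[82. 95.] 4719 [-0.102 -1.279  0.093] [-0.445 -1.594  0.086] [ 0.17  -0.972  0.099] [0.01 0.   0.98]
[356. 162.] 43 [ 0.378 -0.055  0.087] [ 0.355 -0.079  0.082] [ 0.402 -0.038  0.09 ] [-0.01 -0.03  0.97]
[210. 171.] 112 [ 0.529 -0.513  0.125] [ 0.498 -0.539  0.123] [ 0.557 -0.485  0.128] [ 0.03 -0.01  0.97]
[183. 173.] 134 [ 0.544 -0.592  0.125] [ 0.516 -0.618  0.123] [ 0.574 -0.564  0.13 ] [-0.03  0.02  0.97]
[128. 176.] 150 [ 0.575 -0.749  0.125] [ 0.544 -0.779  0.121] [ 0.604 -0.716  0.128] [-0.    0.02  0.96]
[155. 175.] 128 [ 0.561 -0.67   0.125] [ 0.533 -0.699  0.122] [ 0.587 -0.641  0.129] [ 0.04 -0.01  0.97]
[206. 188.] 159 [ 0.616 -0.498  0.125] [ 0.587 -0.524  0.123] [ 0.644 -0.468  0.127] [-0.01  0.03  0.97]
[180. 190.] 141 [ 0.632 -0.571  0.125] [ 0.6   -0.598  0.122] [ 0.661 -0.547  0.129] [-0.02  0.01  0.97]
[150. 192.] 143 [ 0.647 -0.651  0.125] [ 0.618 -0.683  0.123] [ 0.677 -0.625  0.129] [ 0.03 -0.02  0.97]
[121. 194.] 166 [ 0.661 -0.729  0.125] [ 0.635 -0.761  0.122] [ 0.69  -0.7    0.129] [-0.    0.04  0.97]
```

```bash
cat >> h.py <<'E'
def plan(s,p,ang,f,n=None,f2=None,q=1):
    """rows from measured state s to TCP p (m), tool-x world angle ang (deg), mod 360"""
    R=np.asarray(s["tcp_rot"]);p0=np.asarray(s["position"]);p=np.asarray(p,float)
    a0=np.degrees(np.arctan2(R[1,0],R[0,0]));dw=(ang-a0+180)%360-180
    d=p-p0;n=n or int(np.ceil(max(np.linalg.norm(d)*1000/38,abs(dw)/6.9,1)))
    out=[]
    for i in range(n):
        a=np.radians(a0+dw*i/n);X=np.array([np.cos(a),np.sin(a),0]);Y=np.array([0,0,-1.]);Z=np.cross(X,Y)
        st=d/n*1000;out.append(f"{f} {st@X:.{q}f} {st@Y:.{q}f} {st@Z:.{q}f} {-dw/n:.2f}")
    print(f"from {p0.round(4)} a0 {a0:.1f} d {(d*1000).round(1)} turn {-dw:.1f} n {n}");print("; ".join(out))
E
python3 - <<'E'
from h import *
from rig import *
s=read_state();c=capture("wrist");print(np.round(c["tool_from_camera"],3).tolist(),c["mtx"].tolist())
plan(s,[.54,-.31,.38],-113,87)
E
```

```text
[[1.0, 0.001, -0.001, 0.0], [-0.001, 0.25, -0.968, -0.162], [-0.001, 0.968, 0.25, 0.068], [0.0, 0.0, 0.0, 1.0]] [[287.0300802746114, 0.0, 322.84260070374756], [0.0, 287.0300802746114, 200.51919935722879], [0.0, 0.0, 1.0]]
from [ 0.2294 -0.5814  0.2226] a0 -68.5 d [310.6 271.4 157.4] turn 44.5 n 12
87 -11.5 -13.1 32.4 3.71; 87 -13.6 -13.1 31.6 3.71; 87 -15.6 -13.1 30.6 3.71; 87 -17.6 -13.1 29.5 3.71; 87 -19.4 -13.1 28.3 3.71; 87 -21.2 -13.1 27.0 3.71; 87 -22.9 -13.1 25.6 3.71; 87 -24.6 -13.1 24.1 3.71; 87 -26.1 -13.1 22.4 3.71; 87 -27.5 -13.1 20.7 3.71; 87 -28.7 -13.1 18.9 3.71; 87 -29.9 -13.1 17.0 3.71
```

{"fn": "send_rows", "kwargs": {
  "moves": "87 -11.5 -5 32.4 3.71; 87 -13.6 -5 31.6 3.71; 87 -15.6 -5 30.6 3.71; 87 -17.6 -5 29.5 3.71; 87 -19.4 -5 28.3 3.71; 87 -21.2 -5 27.0 3.71; 87 -22.9 -5 25.6 3.71; 87 -24.6 -5 24.1 3.71; 56 -26.1 -5 22.4 3.71; 56 -27.5 -5 20.7 3.71; 56 -28.7 -5 18.9 3.71; 56 -29.9 -5 17.0 3.71; 56 0 0 0 0; 56 0 0 0 0"
}}

```text
time_s: 2.22
position: [0.5414, -0.3086, 0.2828]
tcp_rot: [[-0.387, 0.0, 0.922], [-0.922, -0.001, -0.387], [0.001, -1.0, 0.001]]
force: [-0.8, 0.7, -0.2]
opening: 0.673
```

```bash
cat > look.py <<'E'
from h import *
from rig import *
import sys
s=read_state();c=capture("wrist");P=wrist_cloud(c,s)
np.savez(sys.argv[1]+".npz",P=P,image=c["image"],z_map=c["z_map"],mtx=c["mtx"],T=c["tool_from_camera"],pos=s["position"],R=s["tcp_rot"])
cv2.imwrite(f"pics/{sys.argv[1]}.png",c["image"])
print(np.round(s["position"],4),np.degrees(np.arctan2(s["tcp_rot"][1][0],s["tcp_rot"][0][0])).round(2),s["opening"],np.round(s["joint_positions"],1))
E
python3 look.py w1
```

```text
[ 0.5414 -0.3086  0.2828] -112.74 0.6728645587471814 [-39.9  26.7  78.3  -0.   75.   72.8]
```

View pics/w1.png

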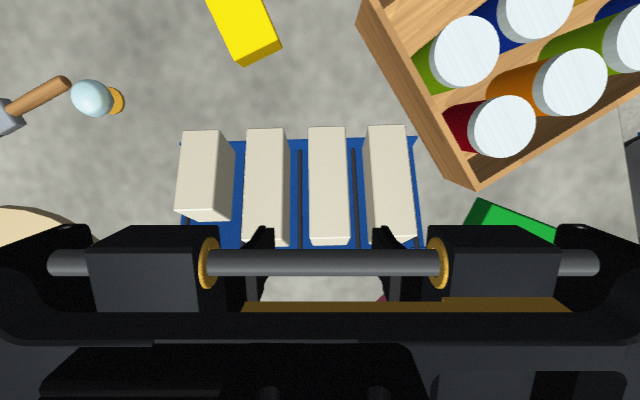

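View w1: four bars, columns 180-235 (short, the offcut), 245-290, 308-348 and 368-415, at rows 125-245, with the finger tips below them. The three right-hand bars are the dams. A wooden box stands beyond the right lane.

```bash
python3 - <<'E'
from h import *
d=np.load("w1.npz");P=d["P"];im=d["image"];hsv=cv2.cvtColor(im,cv2.COLOR_BGR2HSV)
w=(hsv[...,1]<60)&(hsv[...,2]>140)&(P[...,2]>.05)
w[:118]=0;w[262:]=0;w[:,:165]=0;w[:,430:]=0
n=np.cross(np.gradient(cv2.GaussianBlur(P,(5,5),0),axis=0),np.gradient(cv2.GaussianBlur(P,(5,5),0),axis=1));n/=np.linalg.norm(n,axis=-1,keepdims=True);n*=np.sign(n[...,2:])
dirs=np.array([np.cos(np.radians(-22.7))*-.5,np.sin(np.radians(-22.7))*-.5,0])
k,l,st,ce=cv2.connectedComponentsWithStats(w.astype(np.uint8))
for i in range(1,k):
    if st[i,4]<500: continue
    q=P[l==i];ok=~np.isnan(q).any(1)
    q=q[ok]
    # ransac plane nearest to 30deg pitch
    best=None;rng=np.random.default_rng(0)
    for _ in range(300):
        a=q[rng.choice(len(q),3)];m=np.cross(a[1]-a[0],a[2]-a[0]);L=np.linalg.norm(m)
        if L<1e-6: continue
        m/=L;m*=np.sign(m[2]);
        if abs(m[2]-.866)>.06: continue
        inl=abs((q-a[0])@m)<.002
        if best is None or inl.sum()>best.sum(): best=inl
    t=q[best];cen=t.mean(0);_,_,V=np.linalg.svd(t-cen);m=V[2]*np.sign(V[2,2])
    up=np.array([0,0,1])-m*m[2];up/=np.linalg.norm(up);lat=np.cross(m,up)
    uv=np.c_[(t-cen)@up,(t-cen)@lat]
    (cx,cy),(wd,ht),an=cv2.minAreaRect((uv*1000).astype(np.float32))
    C=cen+up*cx/1000+lat*cy/1000
    print(ce[i].round(),len(t),"topmid",C.round(4),"size",round(wd,1),round(ht,1),round(an,1),"up",up.round(3),"az",np.degrees(np.arctan2(up[1],up[0])).round(2),"pitch",np.degrees(np.arcsin(up[2])).round(1),"urange",uv[:,0].min().round(4),uv[:,0].max().round(4))
x,y,z=np.moveaxis(P,-1,0)
b=(np.mgrid[:400,:640][1]>360)&(np.mgrid[:400,:640][0]<190);print("box zmax",np.nanpercentile(z[b],[90,99,99.9]))
E
```

```text
[392. 180.] 4248 topmid [ 0.5243 -0.3847  0.1246] size 45.0 134.6 89.9 up [-0.809  0.311  0.499] az 159.01 pitch 29.9 urange -0.0692 0.0654
[328. 186.] 4368 topmid [ 0.5498 -0.3181  0.1247] size 134.7 44.5 0.3 up [-0.807  0.316  0.498] az 158.64 pitch 29.9 urange -0.0713 0.0634
[263. 183.] 4053 topmid [ 0.5768 -0.2498  0.1245] size 134.4 44.6 0.1 up [-0.808  0.314  0.499] az 158.79 pitch 29.9 urange -0.0675 0.0669
[197. 176.] 3081 topmid [ 0.6182 -0.1835  0.116 ] size 99.7 45.1 0.4 up [-0.808  0.318  0.497] az 158.53 pitch 29.8 urange -0.0521 0.0476
box zmax [0.12373753 0.12544849 0.1315131 ]
```

```bash
python3 - <<'E'
from h import *
from rig import *
s=read_state()
plan(s,[.5696,-.2470,.19],-111.2,60)
s["position"]=[.5696,-.2470,.19];a=np.radians(-111.2);s["tcp_rot"]=[[np.cos(a)],[np.sin(a)]]
E
```

```text
from [ 0.5403 -0.3095  0.2824] a0 -112.9 d [ 29.3  62.5 -92.4] turn -1.7 n 4
60 -17.2 23.1 0.7 -0.41; 60 -17.2 23.1 0.8 -0.41; 60 -17.2 23.1 0.9 -0.41; 60 -17.2 23.1 1.1 -0.41
```

{"fn": "send_rows", "kwargs": {
  "moves": "60 -17.2 23.1 0.7 -0.41; 60 -17.2 23.1 0.8 -0.41; 60 -17.2 23.1 0.9 -0.41; 60 -17.2 23.1 1.1 -0.41; 60 0 0 0 0; 60 0 0 0 0"
}}

```text
time_s: 2.77
position: [0.5679, -0.2479, 0.1887]
tcp_rot: [[-0.364, -0.004, 0.931], [-0.931, 0.002, -0.364], [-0.0, -1.0, -0.004]]
force: [0.9, -0.3, 0.4]
opening: 0.686
```

```bash
cat > p.py <<'E'
from h import *
from rig import *
import sys
s=read_state();print(s["time_s"],np.round(s["force"],1),round(s["opening"]*87,1),np.round(s["joint_positions"],0))
a=[float(x) for x in sys.argv[1:]]
plan(s,a[:3],a[3],a[4],int(a[5]) if len(a)>5 else None)
E
python3 p.py .5696 -.2470 .0921 -111.2 60
```

```text
2.7667 [ 0.9 -0.3  0.4] 59.7 [-34.  32.  85.  -0.  63.  77.]
from [ 0.5679 -0.2479  0.1887] a0 -111.3 d [  1.7   0.9 -96.6] turn -0.1 n 3
60.0 -0.5 32.2 0.4 -0.05; 60.0 -0.5 32.2 0.4 -0.05; 60.0 -0.5 32.2 0.4 -0.05
```

{"fn": "send_rows", "kwargs": {
  "moves": "60 -0.5 25 0 0; 60 -0.5 25 0 0; 60 0 20 0 0; 60 0 15 0 0; 60 0 12 0 0; 60 0 0 0 0; 0 0 0 0 0; 0 0 0 0 0; 0 0 0 0 0; 0 0 0 0 0; 0 0 0 0 0; 0 0 0 0 0; 0 0 0 0 0"
}}

```text
time_s: 3.85
position: [0.5708, -0.2477, 0.0947]
tcp_rot: [[-0.364, 0.002, 0.932], [-0.932, -0.002, -0.364], [0.001, -1.0, 0.003]]
force: [-0.5, -1.3, 5.8]
opening: 0.516
```

```bash
python3 p.py .5696 -.2470 .23 -111.2 0
```

```text
3.85 [-0.5 -1.3  5.8] 44.9 [-34.  39.  89.  -0.  52.  78.]
from [ 0.5708 -0.2477  0.0947] a0 -111.3 d [ -1.2   0.7 135.3] turn -0.1 n 4
0.0 -0.1 -33.8 -0.3 -0.03; 0.0 -0.1 -33.8 -0.3 -0.03; 0.0 -0.1 -33.8 -0.3 -0.03; 0.0 -0.1 -33.8 -0.3 -0.03
```

{"fn": "send_rows", "kwargs": {
  "moves": "0 0 -8 0 0; 0 0 -16 0 0; 0 0 -26 0 0; 0 0 -30 0 0; 0 0 -30 0 0; 0 0 -26 0 0; 0 0 -16 0 0; 0 0 -8 0 0; 0 0 0 0 0"
}}

```text
time_s: 4.6
position: [0.57, -0.2465, 0.2541]
tcp_rot: [[-0.364, 0.001, 0.931], [-0.931, -0.0, -0.364], [-0.0, -1.0, 0.001]]
force: [1.2, -0.6, -7.1]
opening: 0.515
```

```bash
python3 p.py .43 .29 .28 -135 0 19
```

```text
4.6 [ 1.2 -0.6 -7.1] 44.8 [-34.  28.  81.   0.  71.  78.]
from [ 0.57   -0.2465  0.2541] a0 -111.3 d [-140.   536.5   25.9] turn 23.7 n 19
0.0 -23.6 -1.4 -17.1 1.25; 0.0 -23.2 -1.4 -17.6 1.25; 0.0 -22.9 -1.4 -18.1 1.25; 0.0 -22.5 -1.4 -18.6 1.25; 0.0 -22.0 -1.4 -19.1 1.25; 0.0 -21.6 -1.4 -19.6 1.25; 0.0 -21.2 -1.4 -20.1 1.25; 0.0 -20.8 -1.4 -20.5 1.25; 0.0 -20.3 -1.4 -21.0 1.25; 0.0 -19.8 -1.4 -21.4 1.25; 0.0 -19.4 -1.4 -21.8 1.25; 0.0 -18.9 -1.4 -22.2 1.25; 0.0 -18.4 -1.4 -22.6 1.25; 0.0 -17.9 -1.4 -23.0 1.25; 0.0 -17.4 -1.4 -23.4 1.25; 0.0 -16.9 -1.4 -23.8 1.25; 0.0 -16.4 -1.4 -24.2 1.25; 0.0 -15.8 -1.4 -24.5 1.25; 0.0 -15.3 -1.4 -24.9 1.25
```

Held, 44.8 mm and about 7 N.

{"fn": "send_rows", "kwargs": {
  "moves": "0 -23.6 -1.4 -17.1 1.25; 0 -23.2 -1.4 -17.6 1.25; 0 -22.9 -1.4 -18.1 1.25; 0 -22.5 -1.4 -18.6 1.25; 0 -22.0 -1.4 -19.1 1.25; 0 -21.6 -1.4 -19.6 1.25; 0 -21.2 -1.4 -20.1 1.25; 0 -20.8 -1.4 -20.5 1.25; 0 -20.3 -1.4 -21.0 1.25; 0 -19.8 -1.4 -21.4 1.25; 0 -19.4 -1.4 -21.8 1.25; 0 -18.9 -1.4 -22.2 1.25; 0 -18.4 -1.4 -22.6 1.25; 0 -17.9 -1.4 -23.0 1.25; 0 -17.4 -1.4 -23.4 1.25; 0 -16.9 -1.4 -23.8 1.25; 0 -16.4 -1.4 -24.2 1.25; 0 -15.8 -1.4 -24.5 1.25; 0 -15.3 -1.4 -24.9 1.25; 0 0 0 0 0"
}}

```text
time_s: 6.27
position: [0.4273, 0.2941, 0.2777]
tcp_rot: [[-0.706, -0.005, 0.708], [-0.708, 0.003, -0.706], [0.002, -1.0, -0.006]]
force: [1.0, -0.1, -6.8]
opening: 0.511
```

{"fn": "send_rows", "kwargs": {
  "moves": "0 0 0 0 0; 0 0 0 0 0; 0 0 0 0 0"
}}

```text
time_s: 6.52
position: [0.43, 0.2887, 0.2784]
tcp_rot: [[-0.709, -0.003, 0.705], [-0.705, -0.002, -0.709], [0.003, -1.0, -0.001]]
force: [0.3, -0.9, -6.0]
opening: 0.516
```

```bash
python3 look.py w2
```

```text
[0.43   0.2887 0.2784] -135.13 0.5164158823355176 [ 21.5  18.2  93.2  -0.   68.8 156.7]
```

View pics/w2.png

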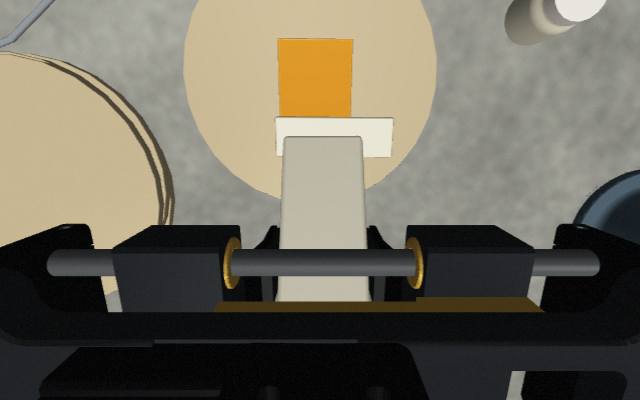

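```bash
cat >> h.py <<'E'
def onplane(d,uv,z):
    K=d["mtx"];T=d["T"];R=d["R"]@T[:3,:3];o=d["R"]@T[:3,3]+d["pos"]
    r=np.c_[(uv[:,0]-K[0,2])/K[0,0],-(uv[:,1]-K[1,2])/K[1,1],-np.ones(len(uv))]@R.T
    return o+r*((z-o[2])/r[:,2])[:,None]
def rect(d,m,z):
    cs,_=cv2.findContours(m.astype(np.uint8),cv2.RETR_EXTERNAL,cv2.CHAIN_APPROX_NONE)
    c=max(cs,key=cv2.contourArea)[:,0].astype(float);q=onplane(d,c,z)
    return cv2.minAreaRect((q[:,:2]*1000).astype(np.float32)),c
E
python3 - <<'E'
from h import *
d=dict(np.load("w2.npz"));P=d["P"];hsv=cv2.cvtColor(d["image"],cv2.COLOR_BGR2HSV)
g=(hsv[...,0]>8)&(hsv[...,0]<24)&(hsv[...,1]>170)&(hsv[...,2]>150)
g=cv2.morphologyEx(g.astype(np.uint8),cv2.MORPH_OPEN,np.ones((5,5)))
print(np.nanmedian(P[60:100,290:340,2]),"shelf z",np.nanmedian(P[60:100,215:255,2]),"laid z",np.nanmedian(P[140:150,372:388,2]))
r,c=rect(d,g,.064);print("glass",r,c.min(0),c.max(0))
w=(hsv[...,1]<60)&(hsv[...,2]>200);w[:100]=0;w[165:]=0;w=w&(P[...,2]<.12)
r,c=rect(d,w,.104);print("laid",r,c.min(0),c.max(0))
q=P[w];print(len(q),cv2.minAreaRect((q[:,:2]*1000).astype(np.float32)))
q=P[g>0];print(cv2.minAreaRect((q[:,:2]*1000).astype(np.float32)))
E
```

```text
0.06310601358885917 shelf z 0.03945549230503917 laid z 0.10330171405878352
glass ((524.4955444335938, 206.80007934570312), (87.87840270996094, 87.2840805053711), 44.83570098876953) [278.  39.] [351. 116.]
laid ((460.57073974609375, 239.2672576904297), (134.14492797851562, 42.20248794555664), 44.162208557128906) [275. 118.] [393. 156.]
2808 ((440.82818603515625, 221.67066955566406), (188.07627868652344, 45.78819274902344), 42.524959564208984)
((524.9457397460938, 206.94705200195312), (86.91912078857422, 87.1850357055664), 44.51740646362305)
```

```bash
python3 - <<'E'
from h import *
d=dict(np.load("w2.npz"));P=d["P"]
q=(P[137:300:6,325]-d["pos"])@d["R"]*1000
print(np.c_[np.arange(137,300,6),q.round(1)][:, [0,2,3]].tolist())
E
python3 p.py .515 .112 .20 -135.5 0 9
```

```text
[[137.0, 3.8, 62.8], [143.0, 1.3, 59.6], [149.0, -0.2, 56.4], [155.0, -2.3, 53.3], [161.0, -3.9, 50.2], [167.0, -5.7, 47.1], [173.0, -7.7, 44.2], [179.0, -9.7, 41.2], [185.0, -11.9, 38.4], [191.0, -13.4, 35.5], [197.0, -14.3, 32.4], [203.0, -16.2, 29.6], [209.0, -17.8, 26.8], [215.0, -19.3, 24.0], [221.0, -21.8, 21.6], [227.0, -21.3, 18.2], [233.0, -22.8, 15.5], [239.0, -25.5, 13.3], [245.0, -26.9, 10.6], [251.0, -83.7, 33.1], [257.0, -86.2, 32.4], [263.0, -85.3, 30.1], [269.0, -86.9, 29.0], [275.0, -86.9, 27.1], [281.0, -35.2, -4.8], [287.0, -37.3, -6.8], [293.0, -38.4, -9.4], [299.0, -39.2, -12.2]]
6.5667 [ 0.6  0.3 -7. ] 44.6 [ 21.  18.  93.  -0.  69. 157.]
from [0.4303 0.2886 0.2788] a0 -135.2 d [  84.7 -176.6  -78.8] turn 0.3 n 9
0.0 7.2 8.8 20.6 0.04; 0.0 7.1 8.8 20.6 0.04; 0.0 7.1 8.8 20.6 0.04; 0.0 7.1 8.8 20.6 0.04; 0.0 7.1 8.8 20.6 0.04; 0.0 7.1 8.8 20.6 0.04; 0.0 7.1 8.8 20.6 0.04; 0.0 7.1 8.8 20.6 0.04; 0.0 7.1 8.8 20.6 0.04
```

{"fn": "send_rows", "kwargs": {
  "moves": "0 7.2 5 20.6 0.04; 0 7.1 8 20.6 0.04; 0 7.1 8 20.6 0.04; 0 7.1 8 20.6 0.04; 0 7.1 8 20.6 0.04; 0 7.1 8 20.6 0.04; 0 7.1 8 20.6 0.04; 0 7.1 8 20.6 0.04; 0 7.1 8 20.6 0.04; 0 0 10 0 0; 0 0 20 0 0; 0 0 25 0 0; 0 0 20 0 0; 0 0 15 0 0; 0 0 5 0 0; 0 0 0 0 0; 0 0 0 0 0"
}}

```text
time_s: 7.98
position: [0.5163, 0.1126, 0.1161]
tcp_rot: [[-0.713, 0.001, 0.701], [-0.701, 0.0, -0.713], [-0.001, -1.0, 0.0]]
force: [0.1, 0.3, -6.2]
opening: 0.516
```

```bash
python3 p.py .5162 .1104 .1005 -135.5 0 1
```

```text
7.9833 [ 0.1  0.3 -6.2] 44.9 [  0.  32. 102.   0.  47. 136.]
from [0.5163 0.1126 0.1161] a0 -135.5 d [ -0.1  -2.2 -15.6] turn -0.0 n 1
0.0 1.6 15.6 1.5 -0.01
```

{"fn": "send_rows", "kwargs": {
  "moves": "0 1.6 7 1.5 0; 0 0 5 0 0; 0 0 3 0 0; 0 0 1.5 0 0; 0 0 1 0 0; 0 0 0 0 0"
}}

```text
time_s: 8.48
position: [0.5154, 0.1108, 0.0984]
tcp_rot: [[-0.713, -0.0, 0.702], [-0.702, -0.0, -0.713], [0.0, -1.0, -0.0]]
force: [-0.3, -0.4, -4.8]
opening: 0.519
```

{"fn": "send_rows", "kwargs": {
  "moves": "0 0 1.5 -3.6 0; 0 0 1.6 -3.6 0; 0 0 1.8 -3.5 0; 0 0 1.9 -3.5 0; 0 0 2 -3.3 0; 0 0 2.1 -3.3 0"
}}

```text
time_s: 8.98
position: [0.5017, 0.126, 0.0874]
tcp_rot: [[-0.713, 0.002, 0.702], [-0.702, 0.0, -0.713], [-0.002, -1.0, 0.001]]
force: [2.4, -1.8, -2.7]
opening: 0.513
```

```bash
python3 look.py w3; python3 - <<'E'
from h import *
d=dict(np.load("w3.npz"));q=(d["P"][130:246:8,325]-d["pos"])@d["R"]*1000
print(q[:,[1,2]].round(1).tolist())
E
```

```text
[0.5017 0.126  0.0874] -135.45 0.5129502809818192 [  1.7  34.1 104.3   0.   41.6 137.1]
[[-11.6, 66.8], [-14.5, 62.9], [-16.4, 59.1], [-17.8, 55.3], [-18.2, 51.3], [-19.4, 47.5], [-18.7, 43.4], [-21.7, 39.9], [-22.2, 35.9], [-21.9, 31.7], [-24.2, 28.2], [-25.3, 24.4], [-26.6, 20.6], [-27.4, 16.7], [-27.6, 12.5]]
```

{"fn": "send_rows", "kwargs": {
  "moves": "0 0 2.3 -3.1 0; 0 0 2.4 -3.1 0; 0 0 2.6 -2.9 0; 0 0 2.6 -2.8 0; 0 0 2.8 -2.7 0; 0 0 2.8 -2.6 0; 0 0 0 0 0"
}}

```text
time_s: 9.62
position: [0.4898, 0.1374, 0.0728]
tcp_rot: [[-0.712, 0.002, 0.702], [-0.702, -0.001, -0.712], [-0.001, -1.0, 0.002]]
force: [2.5, -4.6, 5.4]
opening: 0.515
```

```bash
python3 look.py w4; python3 - <<'E'
from h import *
from rig import *
d=dict(np.load("w4.npz"));P=d["P"];q=(P[130:246:8,325]-d["pos"])@d["R"]*1000
print(q[:,[1,2]].round(1).tolist(),read_state()["force"])
E
```

```text
[0.4898 0.1374 0.0728] -135.39 0.5152946056299337 [ 3.100e+00  3.520e+01  1.059e+02 -1.000e-01  3.880e+01  1.386e+02]
[[33.5, 66.2], [-30.9, 63.5], [-30.6, 60.0], [-30.8, 56.5], [-30.8, 52.9], [-30.7, 49.2], [-30.5, 45.4], [-30.7, 41.7], [-29.8, 37.7], [-30.5, 34.0], [-30.7, 30.1], [-30.2, 26.0], [-30.4, 22.0], [-30.5, 17.9], [-29.7, 13.4]] [ 2.35585135 -4.6278163   5.63013655]
```

View pics/w4.png

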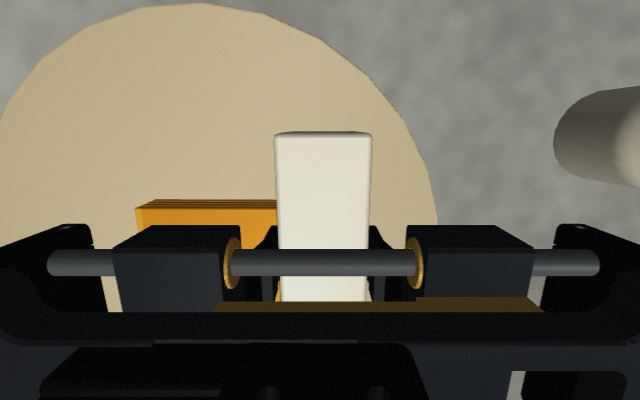

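{"fn": "send_rows", "kwargs": {
  "moves": "0 0 -1 0 0; 0 -1 0 0 0; 0 -2 0 0 0; 0 -1 0 0 0; 0 0 0 0 0"
}}

```text
time_s: 10.08
position: [0.4885, 0.1385, 0.073]
tcp_rot: [[-0.711, -0.007, 0.703], [-0.703, -0.004, -0.711], [0.008, -1.0, -0.002]]
force: [-3.5, -10.6, 6.7]
opening: 0.516
```

{"fn": "send_rows", "kwargs": {
  "moves": "0 0 0 -1 0; 0 0 0 -1 0; 0 0 0 0 0"
}}

```text
time_s: 10.33
position: [0.4888, 0.1401, 0.0729]
tcp_rot: [[-0.711, -0.004, 0.703], [-0.703, -0.004, -0.711], [0.005, -1.0, 0.0]]
force: [-1.2, -10.3, 3.0]
opening: 0.513
```

{"fn": "send_rows", "kwargs": {
  "moves": "0 0 -1 0 0; 0 0 0 0 0; 0 0 0 0 0"
}}

```text
time_s: 10.58
position: [0.4891, 0.1418, 0.073]
tcp_rot: [[-0.713, -0.003, 0.702], [-0.702, -0.001, -0.713], [0.003, -1.0, -0.002]]
force: [0.4, -3.4, -7.4]
opening: 0.516
```

{"fn": "send_rows", "kwargs": {
  "moves": "0 0 -1 0 0; 0 0 0 0 0; 0 0 0 0 0"
}}

```text
time_s: 10.83
position: [0.4898, 0.1425, 0.0745]
tcp_rot: [[-0.713, -0.001, 0.701], [-0.701, 0.0, -0.713], [0.001, -1.0, -0.001]]
force: [0.1, -1.5, -7.0]
opening: 0.513
```

{"fn": "send_rows", "kwargs": {
  "moves": "0 -1 0 0 0; 0 -1 0 0 0; 0 0 0 0 0; 0 0 0 0 0"
}}

```text
time_s: 11.17
position: [0.4916, 0.144, 0.0748]
tcp_rot: [[-0.713, -0.0, 0.701], [-0.701, 0.001, -0.713], [-0.0, -1.0, -0.001]]
force: [-0.5, -0.5, -6.0]
opening: 0.513
```

{"fn": "send_rows", "kwargs": {
  "moves": "0 -1 0 0 0; 0 0 0 0 0; 0 0 0 0 0"
}}

```text
time_s: 11.42
position: [0.4916, 0.1441, 0.0748]
tcp_rot: [[-0.713, -0.002, 0.701], [-0.701, -0.0, -0.713], [0.001, -1.0, -0.001]]
force: [-2.1, -2.6, -5.6]
opening: 0.514
```

```bash
cat > f.py <<'E'
from rig import *
import numpy as np
s=read_state();R=np.array(s["tcp_rot"]);print(s["time_s"],"tool-frame force",(R.T@s["force"]).round(1),"pos in glassframe",end=" ")
t=np.radians(134.5);ex=np.array([np.cos(t),np.sin(t)]);ey=np.array([-ex[1],ex[0]])
d=(np.array(s["position"])[:2]-[.5241,.2072])*1000;print((d@ex).round(1),(d@ey).round(1),"z",s["position"][2].__round__(4))
E
python3 f.py
```

```text
11.4167 tool-frame force [3.4 5.6 0.4] pos in glassframe -22.2 67.4 z 0.0748
```

{"fn": "send_rows", "kwargs": {
  "moves": "0 0 0 -1 0; 0 0 0 0 0; 0 0 0 0 0"
}}

```text
time_s: 11.67
position: [0.4918, 0.1444, 0.0748]
tcp_rot: [[-0.712, -0.0, 0.702], [-0.702, -0.001, -0.712], [0.001, -1.0, 0.001]]
force: [-1.5, -5.9, -6.2]
opening: 0.515
```

```bash
python3 f.py
```

```text
11.6667 tool-frame force [5.2 6.2 3.2] pos in glassframe -22.2 67.0 z 0.0748
```

{"fn": "send_rows", "kwargs": {
  "moves": "0 0 1 0 0; 0 0 0.8 0 0; 0 0.5 0 0.3 0; 0 0 0 0 0; 50 0 0 0 0; 55 0 0 0 0; 58 0 0 0 0; 60 0 0 0 0; 60 0 0 0 0; 60 0 -5 0 0; 60 0 -15 0 0; 60 0 -30 0 0; 60 0 -35 0 0; 60 0 -35 0 0; 60 0 -30 0 0; 60 0 -15 0 0; 60 0 0 0 0"
}}

```text
time_s: 13.08
position: [0.4943, 0.1448, 0.2425]
tcp_rot: [[-0.713, 0.01, 0.702], [-0.702, 0.001, -0.713], [-0.008, -1.0, 0.006]]
force: [-0.1, 0.6, -0.4]
opening: 0.69
```

```bash
python3 f.py;python3 p.py .5498 -.3181 .2 -111.2 60 15
```

```text
13.0833 tool-frame force [-0.4  0.4 -0.5] pos in glassframe -23.7 65.0 z 0.2425
13.0833 [-0.1  0.6 -0.4] 60.0 [  4.  20.  97.   0.  63. 139.]
from [0.4943 0.1448 0.2425] a0 -135.4 d [  55.5 -462.9  -42.5] turn -24.2 n 15
60.0 19.0 2.8 24.6 -1.62; 60.0 19.7 2.8 24.0 -1.62; 60.0 20.4 2.8 23.5 -1.62; 60.0 21.0 2.8 22.9 -1.62; 60.0 21.7 2.8 22.3 -1.62; 60.0 22.3 2.8 21.7 -1.62; 60.0 22.9 2.8 21.0 -1.62; 60.0 23.5 2.8 20.4 -1.62; 60.0 24.0 2.8 19.7 -1.62; 60.0 24.6 2.8 19.0 -1.62; 60.0 25.1 2.8 18.3 -1.62; 60.0 25.6 2.8 17.6 -1.62; 60.0 26.1 2.8 16.9 -1.62; 60.0 26.6 2.8 16.1 -1.62; 60.0 27.0 2.8 15.4 -1.62
```

```bash
python3 p.py .5426 -.3153 .195 -111.2 60 14
```

```text
13.0833 [-0.1  0.6 -0.4] 60.0 [  4.  20.  97.   0.  63. 139.]
from [0.4943 0.1448 0.2425] a0 -135.4 d [  48.3 -460.1  -47.5] turn -24.2 n 14
60.0 20.6 3.4 25.8 -1.73; 60.0 21.4 3.4 25.2 -1.73; 60.0 22.1 3.4 24.5 -1.73; 60.0 22.9 3.4 23.9 -1.73; 60.0 23.6 3.4 23.2 -1.73; 60.0 24.3 3.4 22.4 -1.73; 60.0 24.9 3.4 21.7 -1.73; 60.0 25.6 3.4 20.9 -1.73; 60.0 26.2 3.4 20.2 -1.73; 60.0 26.8 3.4 19.4 -1.73; 60.0 27.4 3.4 18.5 -1.73; 60.0 27.9 3.4 17.7 -1.73; 60.0 28.4 3.4 16.8 -1.73; 60.0 28.9 3.4 16.0 -1.73
```

{"fn": "send_rows", "kwargs": {
  "moves": "60 20.6 3.4 25.8 -1.73; 60 21.4 3.4 25.2 -1.73; 60 22.1 3.4 24.5 -1.73; 60 22.9 3.4 23.9 -1.73; 60 23.6 3.4 23.2 -1.73; 60 24.3 3.4 22.4 -1.73; 60 24.9 3.4 21.7 -1.73; 60 25.6 3.4 20.9 -1.73; 60 26.2 3.4 20.2 -1.73; 60 26.8 3.4 19.4 -1.73; 60 27.4 3.4 18.5 -1.73; 60 27.9 3.4 17.7 -1.73; 60 28.4 3.4 16.8 -1.73; 60 28.9 3.4 16.0 -1.73; 60 0 0 0 0; 60 0 0 0 0; 60 0 0 0 0"
}}

```text
time_s: 14.5
position: [0.5386, -0.3148, 0.189]
tcp_rot: [[-0.363, -0.002, 0.932], [-0.932, 0.003, -0.363], [-0.002, -1.0, -0.003]]
force: [0.1, 0.1, -0.4]
opening: 0.692
```

```bash
python3 p.py .5426 -.3153 .093 -111.2 60 4
```

```text
14.5 [ 0.1  0.1 -0.4] 60.2 [-41.  32.  84.   0.  64.  71.]
from [ 0.5386 -0.3148  0.189 ] a0 -111.3 d [  4.   -0.5 -96. ] turn -0.1 n 4
60.0 -0.3 24.0 1.0 -0.02; 60.0 -0.3 24.0 1.0 -0.02; 60.0 -0.3 24.0 1.0 -0.02; 60.0 -0.3 24.0 1.0 -0.02
```

{"fn": "send_rows", "kwargs": {
  "moves": "60 -0.3 28 1.5 0; 60 -0.3 28 1.5 0; 60 -0.4 18 1 0; 60 0 12 0 0; 60 0 9.5 0 0; 60 0 0 0 0; 0 0 0 0 0; 0 0 0 0 0; 0 0 0 0 0; 0 0 0 0 0; 0 0 0 0 0; 0 0 0 0 0; 0 0 0 0 0"
}}

```text
time_s: 15.58
position: [0.5447, -0.3166, 0.0963]
tcp_rot: [[-0.362, 0.002, 0.932], [-0.932, -0.001, -0.362], [0.0, -1.0, 0.003]]
force: [0.8, 1.3, 5.0]
opening: 0.511
```

{"fn": "send_rows", "kwargs": {
  "moves": "0 0 -8 0 0; 0 0 -16 0 0; 0 0 -26 0 0; 0 0 -30 0 0; 0 0 -30 0 0; 0 0 -26 0 0; 0 0 -16 0 0; 0 0 -8 0 0; 0 0 0 0 0"
}}

```text
time_s: 16.33
position: [0.5434, -0.3165, 0.2556]
tcp_rot: [[-0.362, 0.0, 0.932], [-0.932, -0.001, -0.362], [0.001, -1.0, 0.0]]
force: [-0.3, -0.2, -8.6]
opening: 0.514
```

```bash
python3 look.py w5; python3 - <<'E'
from h import *
d=dict(np.load("w5.npz"));P=d["P"];q=(P[125:310:5,325]-d["pos"])@d["R"]*1000
print(q[:,[1,2]].round(1).tolist())
t=np.radians(134.5);ex=np.array([np.cos(t),np.sin(t)]);ey=np.array([-ex[1],ex[0]]);g=np.array([524.1,207.2])
print("C",g-67.5*ex-22.5*ey,"D",g+22.5*ex-67.5*ey,ex,ey)
E
```

```text
[ 0.5434 -0.3165  0.2556] -111.25 0.51391712775312 [-40.4  28.6  79.4  -0.   72.   70.9]
[[256.4, 70.5], [256.3, 63.6], [256.9, 56.7], [4.7, 61.0], [1.7, 58.4], [1.3, 55.7], [0.1, 53.0], [-1.2, 50.4], [-2.7, 47.8], [-5.9, 45.5], [-6.0, 42.7], [-8.5, 40.4], [-10.0, 38.0], [-10.8, 35.4], [-12.2, 33.0], [-13.2, 30.5], [-14.5, 28.1], [-16.4, 25.9], [-17.7, 23.5], [-18.0, 20.9], [-20.4, 18.9], [-22.2, 16.8], [-22.5, 14.2], [-24.2, 12.1], [-25.6, 10.0], [-82.4, 32.8], [-84.8, 32.3], [-85.7, 31.2], [-87.4, 30.5], [-86.6, 28.5], [-85.3, 26.2], [-34.4, -4.8], [-35.4, -6.9], [-35.8, -9.4], [-39.2, -10.0], [-38.5, -13.2], [-97.0, 24.2]]
C [587.45951045 174.82605313] D [556.47394687 270.55951045] [-0.70090926  0.71325045] [-0.71325045 -0.70090926]
```

```bash
python3 p.py .6235 .2018 .225 -45.5 0 19
```

```text
16.3833 [ 0.1 -0.3 -9. ] 45.2 [-40.  29.  79.  -0.  72.  71.]
from [ 0.5428 -0.316   0.2539] a0 -111.3 d [ 80.7 517.8 -28.9] turn -65.8 n 19
0.0 -26.9 1.5 -5.9 -3.46; 0.0 -27.2 1.5 -4.3 -3.46; 0.0 -27.5 1.5 -2.6 -3.46; 0.0 -27.6 1.5 -1.0 -3.46; 0.0 -27.6 1.5 0.7 -3.46; 0.0 -27.5 1.5 2.4 -3.46; 0.0 -27.3 1.5 4.0 -3.46; 0.0 -27.0 1.5 5.7 -3.46; 0.0 -26.6 1.5 7.3 -3.46; 0.0 -26.1 1.5 8.9 -3.46; 0.0 -25.5 1.5 10.4 -3.46; 0.0 -24.9 1.5 12.0 -3.46; 0.0 -24.1 1.5 13.4 -3.46; 0.0 -23.2 1.5 14.9 -3.46; 0.0 -22.3 1.5 16.2 -3.46; 0.0 -21.3 1.5 17.6 -3.46; 0.0 -20.2 1.5 18.8 -3.46; 0.0 -19.0 1.5 20.0 -3.46; 0.0 -17.8 1.5 21.1 -3.46
```

{"fn": "send_rows", "kwargs": {
  "moves": "0 -26.9 1.5 -5.9 -3.46; 0 -27.2 1.5 -4.3 -3.46; 0 -27.5 1.5 -2.6 -3.46; 0 -27.6 1.5 -1.0 -3.46; 0 -27.6 1.5 0.7 -3.46; 0 -27.5 1.5 2.4 -3.46; 0 -27.3 1.5 4.0 -3.46; 0 -27.0 1.5 5.7 -3.46; 0 -26.6 1.5 7.3 -3.46; 0 -26.1 1.5 8.9 -3.46; 0 -25.5 1.5 10.4 -3.46; 0 -24.9 1.5 12.0 -3.46; 0 -24.1 1.5 13.4 -3.46; 0 -23.2 1.5 14.9 -3.46; 0 -22.3 1.5 16.2 -3.46; 0 -21.3 1.5 17.6 -3.46; 0 -20.2 1.5 18.8 -3.46; 0 -19.0 1.5 20.0 -3.46; 0 -17.8 1.5 21.1 -3.46; 0 0 10 0 0"
}}

```text
time_s: 18.05
position: [0.6244, 0.2077, 0.2149]
tcp_rot: [[0.705, 0.0, 0.709], [-0.709, 0.005, 0.705], [-0.004, -1.0, 0.004]]
force: [0.6, 0.6, -6.5]
opening: 0.511
```

{"fn": "send_rows", "kwargs": {
  "moves": "0 0 20 0 0; 0 0 25 0 0; 0 0 25 0 0; 0 0 15 0 0; 0 0 8 0 0; 0 0 0 0 0; 0 0 0 0 0"
}}

```text
time_s: 18.63
position: [0.6239, 0.2013, 0.1221]
tcp_rot: [[0.701, -0.003, 0.713], [-0.713, -0.0, 0.701], [-0.002, -1.0, -0.002]]
force: [0.4, 0.1, -7.9]
opening: 0.517
```

```bash
python3 p.py .6235 .2018 .1 -45.5 0 1
```

```text
18.6333 [ 0.4  0.1 -7.9] 45.0 [ 8. 39. 82. -0. 59. 54.]
from [0.6239 0.2013 0.1221] a0 -45.5 d [ -0.4   0.5 -22.1] turn -0.0 n 1
0.0 -0.6 22.1 0.1 -0.02
```

{"fn": "send_rows", "kwargs": {
  "moves": "0 -0.6 10 0 0; 0 0 7 0 0; 0 0 3.5 0 0; 0 0 1.5 0 0; 0 0 1 0 0; 0 0 0 0 0; 0 0 0 0 0"
}}

```text
time_s: 19.22
position: [0.6244, 0.202, 0.1008]
tcp_rot: [[0.701, 0.001, 0.713], [-0.713, 0.0, 0.701], [0.001, -1.0, 0.001]]
force: [0.2, -0.9, -7.9]
opening: 0.518
```

{"fn": "send_rows", "kwargs": {
  "moves": "0 0 1.4 0 0; 0 0 1.4 -3.4 0; 0 0 1.5 -3.4 0; 0 0 1.7 -3.3 0; 0 0 1.8 -3.3 0; 0 0 2 -3.1 0; 0 0 2 -3.1 0; 0 0 2.3 -2.9 0; 0 0 2.3 -2.9 0; 0 0 2.5 -2.7 0; 0 0 2.5 -2.7 0; 0 0 2.7 -2.5 0; 0 0 2.7 -2.5 0; 0 0 0 0 0"
}}

```text
time_s: 20.38
position: [0.5996, 0.1774, 0.0748]
tcp_rot: [[0.7, 0.003, 0.714], [-0.714, 0.001, 0.7], [0.001, -1.0, 0.003]]
force: [2.7, 3.9, 1.1]
opening: 0.512
```

```bash
python3 look.py w6; python3 - <<'E'
from h import *
d=dict(np.load("w6.npz"));P=d["P"];q=(P[120:246:8,325]-d["pos"])@d["R"]*1000
print(q[:,[1,2]].round(1).tolist())
E
python3 f.py
```

```text
[0.5996 0.1774 0.0748] -45.54 0.5124781344229427 [ 6.2 41.  88.7  0.1 50.2 51.7]
[[34.4, 72.2], [34.9, 67.1], [-27.4, 63.9], [-29.1, 60.5], [-27.7, 56.7], [-28.7, 53.2], [-29.3, 49.6], [-28.2, 45.6], [-28.3, 41.8], [-28.8, 38.1], [-28.2, 34.0], [-29.4, 30.4], [-27.4, 25.7], [-28.3, 21.9], [-28.4, 17.8], [-27.9, 13.3]]
20.4333 tool-frame force [-1.6 -3.2  5.2] pos in glassframe -74.1 -33.0 z 0.0748
```

View pics/w6.png

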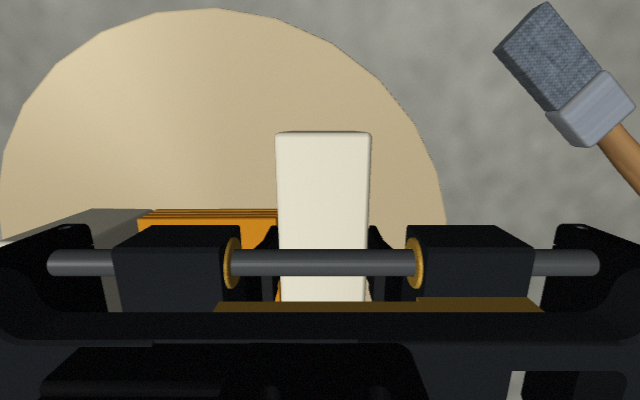

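{"fn": "send_rows", "kwargs": {
  "moves": "0 0 -1.5 0 0; 0 0 -1.5 0 0; 0 -2 0 -3 0; 0 -2 0 -3 0; 0 -1 0 -1 0; 0 0 0 0 0; 0 0 0 0 0; 0 0 0 0 0"
}}

```text
time_s: 21.1
position: [0.5893, 0.1755, 0.0763]
tcp_rot: [[0.701, -0.002, 0.713], [-0.713, -0.0, 0.701], [-0.001, -1.0, -0.001]]
force: [-0.0, 0.5, -8.5]
opening: 0.517
```

```bash
python3 f.py
```

```text
21.1 tool-frame force [-0.4  8.5  0.4] pos in glassframe -68.3 -24.3 z 0.0763
```

Free, about 1 mm above the shelf. Next I feel for the glass, then for dam B.

{"fn": "send_rows", "kwargs": {
  "moves": "0 -1 0 0 0; 0 0 0 0 0; 0 0 0 0 0"
}}

```text
time_s: 21.35
position: [0.5889, 0.1761, 0.0765]
tcp_rot: [[0.701, -0.001, 0.713], [-0.713, -0.001, 0.701], [-0.0, -1.0, -0.001]]
force: [1.3, -0.4, -8.4]
opening: 0.516
```

```bash
python3 f.py
```

```text
21.35 tool-frame force [1.2 8.4 0.7] pos in glassframe -67.6 -24.4 z 0.0765
```

{"fn": "send_rows", "kwargs": {
  "moves": "0 -0.5 0 -1 0; 0 0 0 0 0; 0 0 0 0 0"
}}

```text
time_s: 21.6
position: [0.5888, 0.176, 0.0768]
tcp_rot: [[0.701, 0.001, 0.713], [-0.713, 0.0, 0.701], [0.001, -1.0, 0.001]]
force: [1.7, 0.4, -9.5]
opening: 0.512
```

```bash
python3 f.py
```

```text
21.6 tool-frame force [0.9 9.5 1.5] pos in glassframe -67.6 -24.2 z 0.0768
```

{"fn": "send_rows", "kwargs": {
  "moves": "0 -0.7 0 -1 0; 0 0 0 0 0; 0 0 0 0 0"
}}

```text
time_s: 21.85
position: [0.5886, 0.1759, 0.0771]
tcp_rot: [[0.701, 0.003, 0.713], [-0.713, 0.0, 0.701], [0.002, -1.0, 0.003]]
force: [5.6, 0.5, -8.9]
opening: 0.514
```

```bash
python3 f.py
```

```text
21.85 tool-frame force [3.5 9.  4.3] pos in glassframe -67.5 -24.1 z 0.0771
```

{"fn": "send_rows", "kwargs": {
  "moves": "0 0 1.2 0 0; 0 0 1.2 0 0; 0 0.4 0 0.5 0; 0 0 0 0 0; 50 0 0 0 0; 55 0 0 0 0; 58 0 0 0 0; 60 0 0 0 0; 60 0 0 0 0; 60 0 -5 0 0; 60 0 -15 0 0; 60 0 -30 0 0; 60 0 -35 0 0; 60 0 -35 0 0; 60 0 -30 0 0; 60 0 -15 0 0; 60 0 0 0 0"
}}

```text
time_s: 23.27
position: [0.5902, 0.1762, 0.2445]
tcp_rot: [[0.701, 0.01, 0.713], [-0.713, 0.001, 0.701], [0.006, -1.0, 0.008]]
force: [-0.2, -0.0, -0.2]
opening: 0.688
```

```bash
python3 f.py;python3 p.py .5171 -.3819 .2 -111.2 60 18
```

```text
23.2667 tool-frame force [-0.1  0.2 -0.2] pos in glassframe -68.5 -25.4 z 0.2445
23.2667 [-0.2 -0.  -0.2] 59.9 [ 6. 28. 82.  0. 69. 52.]
from [0.5902 0.1762 0.2445] a0 -45.5 d [ -73.1 -558.1  -44.5] turn 65.7 n 18
60.0 19.3 2.5 -24.6 3.65; 60.0 20.8 2.5 -23.4 3.65; 60.0 22.2 2.5 -22.0 3.65; 60.0 23.6 2.5 -20.5 3.65; 60.0 24.9 2.5 -19.0 3.65; 60.0 26.0 2.5 -17.4 3.65; 60.0 27.1 2.5 -15.7 3.65; 60.0 28.0 2.5 -13.9 3.65; 60.0 28.8 2.5 -12.1 3.65; 60.0 29.5 2.5 -10.2 3.65; 60.0 30.1 2.5 -8.3 3.65; 60.0 30.6 2.5 -6.4 3.65; 60.0 31.0 2.5 -4.4 3.65; 60.0 31.2 2.5 -2.5 3.65; 60.0 31.3 2.5 -0.5 3.65; 60.0 31.2 2.5 1.5 3.65; 60.0 31.1 2.5 3.5 3.65; 60.0 30.8 2.5 5.5 3.65
```

{"fn": "send_rows", "kwargs": {
  "moves": "60 19.3 2.5 -24.6 3.65; 60 20.8 2.5 -23.4 3.65; 60 22.2 2.5 -22.0 3.65; 60 23.6 2.5 -20.5 3.65; 60 24.9 2.5 -19.0 3.65; 60 26.0 2.5 -17.4 3.65; 60 27.1 2.5 -15.7 3.65; 60 28.0 2.5 -13.9 3.65; 60 28.8 2.5 -12.1 3.65; 60 29.5 2.5 -10.2 3.65; 60 30.1 2.5 -8.3 3.65; 60 30.6 2.5 -6.4 3.65; 60 31.0 2.5 -4.4 3.65; 60 31.2 2.5 -2.5 3.65; 60 31.3 2.5 -0.5 3.65; 60 31.2 2.5 1.5 3.65; 60 31.1 2.5 3.5 3.65; 60 30.8 2.5 5.5 3.65; 60 0 0 0 0; 60 0 0 0 0"
}}

```text
time_s: 24.93
position: [0.5131, -0.3834, 0.1924]
tcp_rot: [[-0.364, -0.002, 0.931], [-0.931, 0.002, -0.364], [-0.001, -1.0, -0.003]]
force: [-0.5, 1.3, -0.6]
opening: 0.691
```

{"fn": "send_rows", "kwargs": {
  "moves": "60 0 0 0 0"
}}

```text
time_s: 25.02
position: [0.5136, -0.3813, 0.1929]
tcp_rot: [[-0.362, -0.002, 0.932], [-0.932, 0.003, -0.362], [-0.002, -1.0, -0.003]]
force: [-0.6, 0.5, -0.1]
opening: 0.687
```

```bash
python3 p.py .5171 -.3819 .093 -111.2 60 4
```

```text
25.0167 [-0.6  0.5 -0.1] 59.8 [-47.  33.  81.   0.  66.  65.]
from [ 0.5136 -0.3813  0.1929] a0 -111.2 d [  3.5  -0.6 -99.9] turn -0.0 n 4
60.0 -0.2 25.0 0.9 -0.00; 60.0 -0.2 25.0 0.9 -0.00; 60.0 -0.2 25.0 0.9 -0.00; 60.0 -0.2 25.0 0.9 -0.00
```

{"fn": "send_rows", "kwargs": {
  "moves": "60 -0.3 30 1.5 0; 60 -0.3 30 1.5 0; 60 0 18 0.5 0; 60 0 12 0 0; 60 0 9.5 0 0; 60 0 0 0 0; 0 0 0 0 0; 0 0 0 0 0; 0 0 0 0 0; 0 0 0 0 0; 0 0 0 0 0; 0 0 0 0 0; 0 0 0 0 0"
}}

```text
time_s: 26.1
position: [0.519, -0.3835, 0.0962]
tcp_rot: [[-0.362, 0.002, 0.932], [-0.932, -0.001, -0.362], [0.001, -1.0, 0.003]]
force: [0.9, 2.3, 4.8]
opening: 0.511
```

{"fn": "send_rows", "kwargs": {
  "moves": "0 0 -8 0 0; 0 0 -16 0 0; 0 0 -26 0 0; 0 0 -30 0 0; 0 0 -30 0 0; 0 0 -26 0 0; 0 0 -16 0 0; 0 0 -8 0 0; 0 0 0 0 0"
}}

```text
time_s: 26.85
position: [0.5178, -0.3833, 0.2555]
tcp_rot: [[-0.362, 0.0, 0.932], [-0.932, -0.001, -0.362], [0.001, -1.0, 0.001]]
force: [-0.0, 0.1, -7.8]
opening: 0.514
```

```bash
python3 look.py w8; python3 - <<'E'
from h import *
d=dict(np.load("w8.npz"));P=d["P"];q=(P[125:310:5,325]-d["pos"])@d["R"]*1000
print(q[:,[1,2]].round(1).tolist())
E
```

```text
[ 0.5178 -0.3833  0.2555] -111.21 0.5136350168588162 [-46.4  29.9  77.1  -0.   73.   64.8]
[[255.6, 70.5], [255.6, 63.6], [256.0, 56.7], [4.0, 61.1], [3.0, 58.3], [1.7, 55.7], [-1.0, 53.1], [-2.3, 50.5], [-4.1, 48.0], [-5.0, 45.4], [-6.8, 42.9], [-9.0, 40.5], [-8.5, 37.7], [-11.1, 35.5], [-12.2, 33.0], [-14.1, 30.7], [-15.5, 28.3], [-16.2, 25.8], [-17.9, 23.6], [-18.9, 21.2], [-21.1, 19.2], [-22.1, 16.8], [-23.0, 14.4], [-25.1, 12.5], [-25.8, 10.1], [-82.3, 32.8], [-85.8, 32.8], [-85.3, 31.0], [-86.7, 30.1], [-87.4, 28.9], [-87.2, 27.2], [-34.0, -5.0], [-34.9, -7.2], [-37.9, -8.1], [-37.6, -11.1], [-38.5, -13.2], [-96.6, 23.9]]
```

```bash
python3 p.py .5441 .3181 .225 44.5 0 27
```

```text
26.9 [-0.2 -0.3 -7.6] 44.7 [-46.  30.  77.  -0.  73.  65.]
from [ 0.5172 -0.3826  0.2537] a0 -111.2 d [ 26.9 700.7 -28.7] turn -155.7 n 27
0.0 -24.6 1.1 -8.5 -5.77; 0.0 -25.3 1.1 -5.9 -5.77; 0.0 -25.8 1.1 -3.4 -5.77; 0.0 -26.0 1.1 -0.8 -5.77; 0.0 -25.9 1.1 1.8 -5.77; 0.0 -25.6 1.1 4.4 -5.77; 0.0 -25.0 1.1 7.0 -5.77; 0.0 -24.2 1.1 9.5 -5.77; 0.0 -23.1 1.1 11.8 -5.77; 0.0 -21.8 1.1 14.1 -5.77; 0.0 -20.3 1.1 16.2 -5.77; 0.0 -18.5 1.1 18.2 -5.77; 0.0 -16.6 1.1 20.0 -5.77; 0.0 -14.5 1.1 21.5 -5.77; 0.0 -12.3 1.1 22.9 -5.77; 0.0 -9.9 1.1 24.0 -5.77; 0.0 -7.5 1.1 24.9 -5.77; 0.0 -4.9 1.1 25.5 -5.77; 0.0 -2.4 1.1 25.9 -5.77; 0.0 0.3 1.1 26.0 -5.77; 0.0 2.9 1.1 25.8 -5.77; 0.0 5.4 1.1 25.4 -5.77; 0.0 8.0 1.1 24.7 -5.77; 0.0 10.4 1.1 23.8 -5.77; 0.0 12.7 1.1 22.6 -5.77; 0.0 15.0 1.1 21.2 -5.77; 0.0 17.0 1.1 19.6 -5.77
```

{"fn": "send_rows", "kwargs": {
  "moves": "0 -24.6 1.1 -8.5 -5.77; 0 -25.3 1.1 -5.9 -5.77; 0 -25.8 1.1 -3.4 -5.77; 0 -26.0 1.1 -0.8 -5.77; 0 -25.9 1.1 1.8 -5.77; 0 -25.6 1.1 4.4 -5.77; 0 -25.0 1.1 7.0 -5.77; 0 -24.2 1.1 9.5 -5.77; 0 -23.1 1.1 11.8 -5.77; 0 -21.8 1.1 14.1 -5.77; 0 -20.3 1.1 16.2 -5.77; 0 -18.5 1.1 18.2 -5.77; 0 -16.6 1.1 20.0 -5.77; 0 -14.5 1.1 21.5 -5.77; 0 -12.3 1.1 22.9 -5.77; 0 -9.9 1.1 24.0 -5.77; 0 -7.5 1.1 24.9 -5.77; 0 -4.9 1.1 25.5 -5.77; 0 -2.4 1.1 25.9 -5.77; 0 0.3 1.1 26.0 -5.77"
}}

```text
time_s: 28.57
position: [0.5355, 0.1372, 0.23]
tcp_rot: [[0.997, -0.006, -0.078], [0.078, -0.0, 0.997], [-0.006, -1.0, 0.0]]
force: [0.3, 0.0, -7.2]
opening: 0.511
```

{"fn": "send_rows", "kwargs": {
  "moves": "0 2.9 1.1 25.8 -5.77; 0 5.4 1.1 25.4 -5.77; 0 8.0 1.1 24.7 -5.77; 0 10.4 1.1 23.8 -5.77; 0 12.7 1.1 22.6 -5.77; 0 15.0 1.1 21.2 -5.77; 0 17.0 1.1 19.6 -5.77; 0 0 0 0 0; 0 0 0 0 0; 0 0 0 0 0"
}}

```text
time_s: 29.4
position: [0.5427, 0.3169, 0.2224]
tcp_rot: [[0.712, -0.005, -0.702], [0.702, -0.003, 0.712], [-0.006, -1.0, 0.002]]
force: [-1.0, -0.0, -8.0]
opening: 0.513
```

```bash
python3 f.py; python3 p.py .5441 .3181 .12 44.5 0 5; python3 look.py w9; python3 - <<'E'
from h import *
d=dict(np.load("w9.npz"));P=d["P"];q=(P[130:246:10,325]-d["pos"])@d["R"]*1000
print(q[:,[1,2]].round(1).tolist())
E
```

```text
29.4 tool-frame force [-0.7  8.1  0.6] pos in glassframe 65.2 -90.1 z 0.2224
29.4 [-1. -0. -8.] 44.7 [ 20.  31.  81.  -0.  68. -24.]
from [0.5427 0.3169 0.2224] a0 44.6 d [   1.4    1.2 -102.4] turn 0.1 n 5
0.0 0.4 20.5 -0.0 0.02; 0.0 0.4 20.5 -0.0 0.02; 0.0 0.4 20.5 -0.0 0.02; 0.0 0.4 20.5 -0.0 0.02; 0.0 0.4 20.5 -0.0 0.02
[0.5427 0.3169 0.2224] 44.59 0.5132626396251864 [ 20.1  30.6  81.3  -0.1  68.4 -24.4]
[[182.6, 63.3], [2.2, 60.5], [-0.3, 55.1], [-2.0, 49.8], [-5.8, 44.8], [-9.3, 39.9], [-10.9, 34.8], [-13.2, 29.8], [-17.0, 25.4], [-19.2, 20.6], [-21.4, 15.9], [-24.8, 11.7]]
```

{"fn": "send_rows", "kwargs": {
  "moves": "0 1 15 0 0; 0 1 25 0 0; 0 0 25 0 0; 0 0 22 0 0; 0 0 15 0 0; 0 0 10 0 0; 0 0 6 0 0; 0 0 3 0 0; 0 0 1.4 0 0; 0 0 0 0 0; 0 0 0 0 0"
}}

```text
time_s: 30.37
position: [0.5467, 0.3194, 0.1037]
tcp_rot: [[0.712, 0.002, -0.702], [0.702, 0.001, 0.712], [0.002, -1.0, -0.001]]
force: [0.1, -0.1, -7.6]
opening: 0.513
```

```bash
python3 f.py
```

```text
30.3667 tool-frame force [-0.   7.6 -0.2] pos in glassframe 64.2 -94.8 z 0.1037
```

{"fn": "send_rows", "kwargs": {
  "moves": "0 0 2.5 0 0; 0 0 1.7 0 0; 0 0 0 0 0; 0 0 0 0 0"
}}

```text
time_s: 30.7
position: [0.5469, 0.3194, 0.0998]
tcp_rot: [[0.712, 0.002, -0.702], [0.702, 0.001, 0.712], [0.002, -1.0, -0.001]]
force: [0.3, -1.3, -1.1]
opening: 0.512
```

```bash
python3 f.py
```

```text
30.7 tool-frame force [-0.7  1.1 -1.1] pos in glassframe 64.0 -94.9 z 0.0998
```

Touching; now I pivot it level.

{"fn": "send_rows", "kwargs": {
  "moves": "0 0 1.2 -3.4 0; 0 0 1.4 -3.4 0; 0 0 1.7 -3.3 0; 0 0 1.8 -3.3 0; 0 0 2 -3.1 0; 0 0 2 -3.1 0; 0 0 2.3 -2.9 0; 0 0 2.3 -2.9 0; 0 0 2.5 -2.7 0; 0 0 2.5 -2.7 0; 0 0 2.7 -2.5 0; 0 0 2.7 -2.5 0; 0 0 0 0 0"
}}

```text
time_s: 31.78
position: [0.5697, 0.2949, 0.0746]
tcp_rot: [[0.712, -0.003, -0.702], [0.702, 0.002, 0.712], [-0.0, -1.0, 0.003]]
force: [-5.1, 5.6, 6.1]
opening: 0.516
```

```bash
python3 f.py; python3 look.py w10; python3 - <<'E'
from h import *
d=dict(np.load("w10.npz"));P=d["P"];q=(P[120:246:8,325]-d["pos"])@d["R"]*1000
print(q[:,[1,2]].round(1).tolist())
E
```

```text
31.7833 tool-frame force [ 0.3 -6.   7.6] pos in glassframe 30.5 -94.0 z 0.0746
[0.5697 0.2949 0.0746] 44.58 0.5161023243938182 [ 17.3  42.   85.9   0.2  52.1 -27.4]
[[34.1, 71.8], [36.0, 66.7], [-28.6, 63.7], [-28.6, 60.1], [-28.4, 56.5], [-27.6, 52.7], [-28.1, 49.1], [-28.1, 45.3], [-28.7, 41.6], [-28.1, 37.6], [-28.7, 33.8], [-29.4, 30.0], [-27.6, 25.4], [-28.7, 21.7], [-29.0, 17.6], [-28.1, 13.1]]
```

View pics/w10.png

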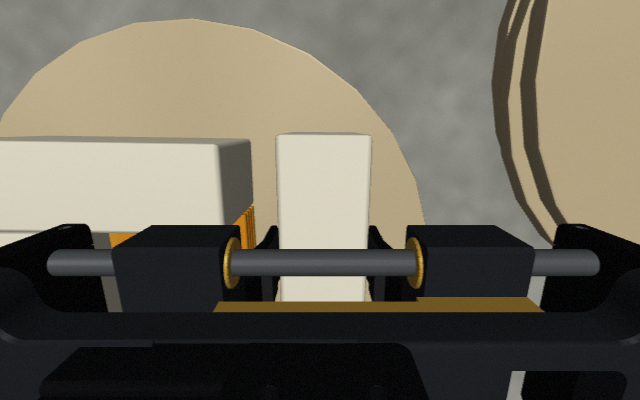

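{"fn": "send_rows", "kwargs": {
  "moves": "0 0 -2 0 0; 0 0 -2 0 0; 0 0 0 -3 0; 0 -6 0 0 0; 0 -8 0 0 0; 0 -6 0 0 0; 0 -3 0 0 0; 0 0 0 0 0; 0 0 0 0 0; 0 0 0 0 0"
}}

```text
time_s: 32.67
position: [0.5573, 0.2754, 0.0776]
tcp_rot: [[0.712, 0.001, -0.702], [0.702, 0.0, 0.712], [0.001, -1.0, -0.001]]
force: [0.4, 0.3, -7.6]
opening: 0.512
```

```bash
python3 f.py
```

```text
32.6667 tool-frame force [ 0.5  7.6 -0.1] pos in glassframe 25.4 -71.5 z 0.0776
```

{"fn": "send_rows", "kwargs": {
  "moves": "0 -1.5 0 0 0; 0 -1.5 0 0 0; 0 -0.5 0 0 0; 0 0 0 0 0; 0 0 0 0 0"
}}

```text
time_s: 33.08
position: [0.5547, 0.2732, 0.0775]
tcp_rot: [[0.712, 0.001, -0.702], [0.702, 0.001, 0.712], [0.001, -1.0, -0.0]]
force: [0.7, 1.0, -8.3]
opening: 0.517
```

```bash
python3 f.py
```

```text
33.0833 tool-frame force [1.2 8.3 0.2] pos in glassframe 25.7 -68.1 z 0.0775
```

{"fn": "send_rows", "kwargs": {
  "moves": "0 -0.5 0 -1 0; 0 0 0 0 0; 0 0 0 0 0"
}}

```text
time_s: 33.33
position: [0.5551, 0.2727, 0.0775]
tcp_rot: [[0.712, 0.001, -0.702], [0.702, 0.002, 0.712], [0.002, -1.0, 0.0]]
force: [1.0, 4.1, -7.1]
opening: 0.515
```

```bash
python3 f.py
```

```text
33.3333 tool-frame force [3.6 7.1 2.2] pos in glassframe 25.0 -68.0 z 0.0775
```

{"fn": "send_rows", "kwargs": {
  "moves": "0 -0.5 0 -1 0; 0 0 0 0 0; 0 0 0 0 0"
}}

```text
time_s: 33.58
position: [0.5552, 0.2726, 0.0776]
tcp_rot: [[0.713, 0.001, -0.701], [0.701, 0.003, 0.713], [0.003, -1.0, 0.001]]
force: [-0.5, 7.2, -8.3]
opening: 0.513
```

```bash
python3 f.py
```

```text
33.5833 tool-frame force [4.7 8.3 5.5] pos in glassframe 24.8 -68.0 z 0.0776
```

{"fn": "send_rows", "kwargs": {
  "moves": "0 0 1.5 0 0; 0 0 1.4 0 0; 0 0.4 0 0.5 0; 0 0 0 0 0; 50 0 0 0 0; 55 0 0 0 0; 58 0 0 0 0; 60 0 0 0 0; 60 0 0 0 0; 60 0 -5 0 0; 60 0 -15 0 0; 60 0 -30 0 0; 60 0 -35 0 0; 60 0 -35 0 0; 60 0 -35 0 0; 60 0 -35 0 0; 60 0 -15 0 0"
}}

```text
time_s: 35.0
position: [0.557, 0.2719, 0.2855]
tcp_rot: [[0.712, 0.009, -0.702], [0.702, 0.002, 0.712], [0.008, -1.0, -0.005]]
force: [0.3, 0.4, 0.1]
opening: 0.689
```

```bash
python3 p.py .63 .10 .33 44.5 60 9
```

```text
35.0 [0.3 0.4 0.1] 60.0 [ 16.  26.  79.  -0.  74. -29.]
from [0.557  0.2719 0.2855] a0 44.6 d [  73.  -171.9   44.5] turn 0.1 n 9
60.0 -7.6 -4.9 -19.3 0.01; 60.0 -7.6 -4.9 -19.3 0.01; 60.0 -7.6 -4.9 -19.3 0.01; 60.0 -7.6 -4.9 -19.3 0.01; 60.0 -7.6 -4.9 -19.3 0.01; 60.0 -7.6 -4.9 -19.3 0.01; 60.0 -7.6 -4.9 -19.3 0.01; 60.0 -7.6 -4.9 -19.3 0.01; 60.0 -7.6 -4.9 -19.3 0.01
```

{"fn": "send_rows", "kwargs": {
  "moves": "60 -7.6 -4.9 -19.3 0; 60 -7.6 -4.9 -19.3 0; 60 -7.6 -4.9 -19.3 0; 60 -7.6 -4.9 -19.3 0; 60 -7.6 -4.9 -19.3 0; 60 -7.6 -4.9 -19.3 0; 60 -7.6 -4.9 -19.3 0; 60 -7.6 -4.9 -19.3 0; 60 -7.6 -4.9 -19.3 0; 60 0 0 0 0; 60 0 0 0 0; 60 0 0 0 0"
}}

```text
time_s: 36.0
position: [0.6275, 0.1, 0.3234]
tcp_rot: [[0.712, -0.001, -0.702], [0.702, 0.001, 0.712], [-0.0, -1.0, 0.001]]
force: [-0.5, 1.2, -0.2]
opening: 0.683
```

```bash
python3 look.py w11; python3 -c "
import cv2;i=cv2.imread('pics/w11.png')[0:250,140:500];cv2.imwrite('pics/w11c.png',cv2.resize(i,None,fx=2.2,fy=2.2,interpolation=2))"
```

```text
[0.6275 0.1    0.3234] 44.58 0.6828837488279056 [ -1.   25.9  73.1   0.   81.  -45.6]
```

View pics/w11c.png

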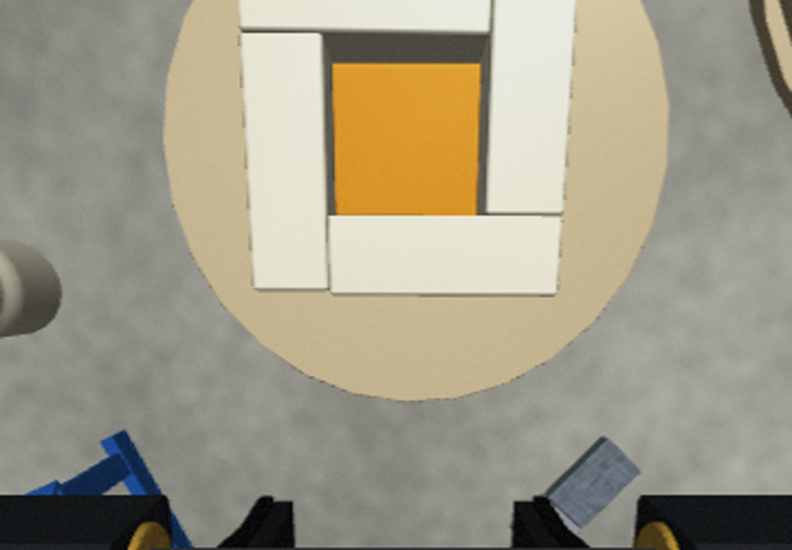

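{"fn": "send_rows", "kwargs": {
  "moves": "60 -3 0 -20 0; 60 -3 0 -25 0; 60 -3 0 -15 0; 60 0 0 0 0; 60 0 0 0 0; 60 0 0 0 0; 60 0 0 0 0"
}}

```text
time_s: 36.63
position: [0.6631, 0.0519, 0.3235]
tcp_rot: [[0.711, -0.001, -0.703], [0.703, 0.001, 0.711], [-0.0, -1.0, 0.001]]
force: [0.4, -0.2, 0.2]
opening: 0.692
```

```bash
python3 look.py w12; cat > ortho.py <<'E'
from h import *
import sys
d=dict(np.load(sys.argv[1]+".npz"));K=d["mtx"];T=d["T"];R=d["R"]@T[:3,:3];o=d["R"]@T[:3,3]+d["pos"]
t=np.radians(134.5);ex=np.array([np.cos(t),np.sin(t),0]);ey=np.array([-ex[1],ex[0],0]);g=np.array([.5241,.2072,0])
def ort(z,px=2.5,h=110):
    n=int(2*h*px);j,i=np.mgrid[:n,:n];X=(i/px-h)/1000;Y=(h-j/px)/1000
    W=g+X[...,None]*ex+Y[...,None]*ey+np.array([0,0,z]);c=(W-o)@R
    u=K[0,0]*c[...,0]/-c[...,2]+K[0,2];v=-K[1,1]*c[...,1]/-c[...,2]+K[1,2]
    return cv2.remap(d["image"],u.astype(np.float32),v.astype(np.float32),cv2.INTER_CUBIC)
a=ort(.1036);cv2.imwrite(f"pics/{sys.argv[1]}o.png",a);np.save("oa",a);b=ort(.0636);np.save("ob",b)
gray=cv2.cvtColor(a,cv2.COLOR_BGR2GRAY).astype(float);px=2.5;h=110
def prof(img,fixed,axis,lo,hi,w=6):
    # gradient peaks along axis ('x' or 'y') averaged over +-w mm in other
    f=lambda v:int((v+h)*px); fy=lambda v:int((h-v)*px)
    if axis=='x': p=img[fy(fixed+w):fy(fixed-w)].mean(0)[f(lo):f(hi)];c=lo
    else: p=img[fy(hi):fy(lo),f(fixed-w):f(fixed+w)].mean(1)[::-1];c=lo
    gr=np.gradient(p);out=[]
    for k in range(1,len(gr)-1):
        if abs(gr[k])>6 and abs(gr[k])>=abs(gr[k-1]) and abs(gr[k])>abs(gr[k+1]): out.append((round(c+(k+.5)/px,1),int(gr[k])))
    return out
print("laid inner/outer x @y=0,-30,+55",prof(gray,0,'x',30,105),prof(gray,-35,'x',30,105),prof(gray,60,'x',30,105))
print("C inner/outer x @y=0,-35,-70",prof(gray,0,'x',-105,-30),prof(gray,-35,'x',-105,-30),prof(gray,-70,'x',-105,-30))
print("B inner/outer y @x=0,-35,-70",prof(gray,0,'y',30,105),prof(gray,-35,'y',30,105),prof(gray,-70,'y',30,105))
print("D inner/outer y @x=0,35,70",prof(gray,0,'y',-105,-30),prof(gray,35,'y',-105,-30),prof(gray,70,'y',-105,-30))
print("laid +y end",prof(gray,67,'y',30,105),"B -x end",prof(gray,67,'x',-105,-30),"C -y end",prof(gray,-67,'y',-105,-30),"D +x end",prof(gray,-67,'x',30,105))
s=b[...,0].astype(float)
print("glass",prof(s,0,'x',-60,60),prof(s,0,'y',-60,60))
E
python3 ortho.py w12
```

```text
[0.6631 0.0519 0.3235] 44.66 0.6916136297839173 [ -5.1  28.6  68.5   0.   83.  -49.8]
laid inner/outer x @y=0,-30,+55 [] [] []
C inner/outer x @y=0,-35,-70 [(-97.6, -25), (-89.2, 28), (-46.0, -19)] [(-97.6, -29), (-89.2, 25), (-46.4, -16)] [(-97.6, -29), (-90.0, 24), (-89.2, 23), (-46.8, -38), (-44.4, 26)]
B inner/outer y @x=0,-35,-70 [(40.6, -17), (45.0, 18)] [(40.2, -16), (44.6, 21), (88.6, -11), (90.6, 8)] [(44.2, -17), (45.8, 25), (88.6, -7)]
D inner/outer y @x=0,35,70 [(-89.6, 6), (-46.0, -19), (-39.6, 10)] [] []
laid +y end [] B -x end [(-94.8, -31), (-87.2, 28)] C -y end [(-88.8, 10)] D +x end []
glass [(-36.6, -45), (17.4, -20)] [(-52.2, -21), (43.8, 6), (49.0, 21)]
```

View pics/w12o.png

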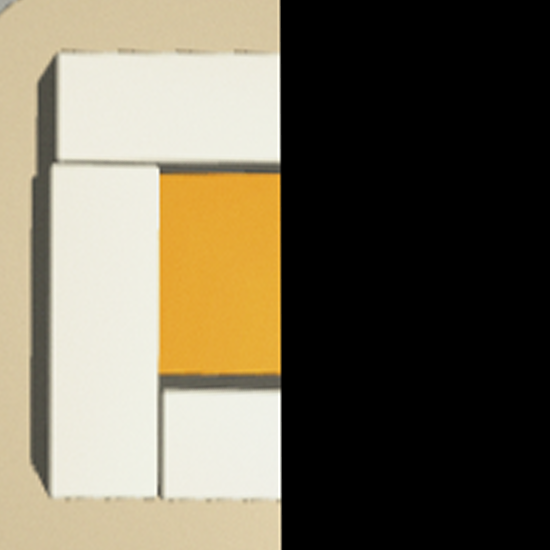

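The move went the wrong way, so the +x half is out of view. The gaps that do show are hairlines. I'll place the camera straight above and closer.

```bash
python3 p.py .572 .159 .22 44.5 60 7
```

```text
36.6833 [-0.5 -0.6 -1. ] 60.5 [ -5.  29.  68.   0.  83. -50.]
from [0.6631 0.0518 0.3236] a0 44.7 d [ -91.1  107.2 -103.6] turn 0.2 n 7
60.0 1.5 14.8 20.0 0.02; 60.0 1.5 14.8 20.0 0.02; 60.0 1.5 14.8 20.0 0.02; 60.0 1.5 14.8 20.0 0.02; 60.0 1.5 14.8 20.0 0.02; 60.0 1.5 14.8 20.0 0.02; 60.0 1.5 14.8 20.0 0.02
```

{"fn": "send_rows", "kwargs": {
  "moves": "60 1.5 14.8 20 0; 60 1.5 14.8 20 0; 60 1.5 14.8 20 0; 60 1.5 14.8 20 0; 60 1.5 14.8 20 0; 60 1.5 14.8 20 0; 60 1.5 14.8 20 0; 60 0 0 0 0; 60 0 0 0 0; 60 0 0 0 0; 60 0 0 0 0"
}}

```text
time_s: 37.6
position: [0.5748, 0.1573, 0.2212]
tcp_rot: [[0.712, 0.003, -0.702], [0.702, -0.0, 0.712], [0.002, -1.0, -0.002]]
force: [0.3, 0.1, 0.6]
opening: 0.685
```

```bash
python3 look.py w13; python3 ortho.py w13
```

```text
[0.5748 0.1573 0.2212] 44.56 0.6847121727378142 [  4.6  28.   86.6  -0.   65.2 -40. ]
laid inner/outer x @y=0,-30,+55 [(38.2, -36), (47.0, 22), (47.8, 24), (90.2, -16), (99.4, 8), (100.6, -94)] [(38.2, -32), (46.2, 22), (47.0, 23), (90.2, -10), (99.4, 6), (100.6, -102)] [(46.6, -66), (47.8, 26), (48.6, 22), (91.4, -18), (100.6, -79)]
C inner/outer x @y=0,-35,-70 [(-90.4, -19), (-88.4, 23), (-45.2, -30), (-39.6, -19), (-38.4, 20)] [(-90.4, -8), (-88.4, 20), (-45.2, -27), (-39.6, -17), (-38.4, 16)] [(-102.0, 16), (-90.4, -18), (-88.8, 22), (-45.2, -35), (-44.0, 30)]
B inner/outer y @x=0,-35,-70 [(38.2, -19), (45.0, 23), (88.2, -10)] [(38.2, -17), (45.0, 24), (88.2, -10)] [(44.2, -16), (45.8, 22), (88.6, -9)]
D inner/outer y @x=0,35,70 [(-89.2, 11), (-46.0, -25), (-39.2, 16)] [(-89.6, 12), (-46.0, -26), (-39.2, 12)] [(-89.6, 11), (-46.8, -22), (-45.2, 28)]
laid +y end [(87.8, -10)] B -x end [(-101.6, 12), (-87.2, -15), (-86.0, 20)] C -y end [(-88.8, 10)] D +x end [(88.6, -11), (100.6, -98)]
glass [(-51.8, -25), (-45.0, -35), (44.2, 8), (54.2, 18), (55.0, 21)] [(-52.2, -20), (-45.0, -7), (44.2, 7), (51.4, 18)]
```

View pics/w13o.png

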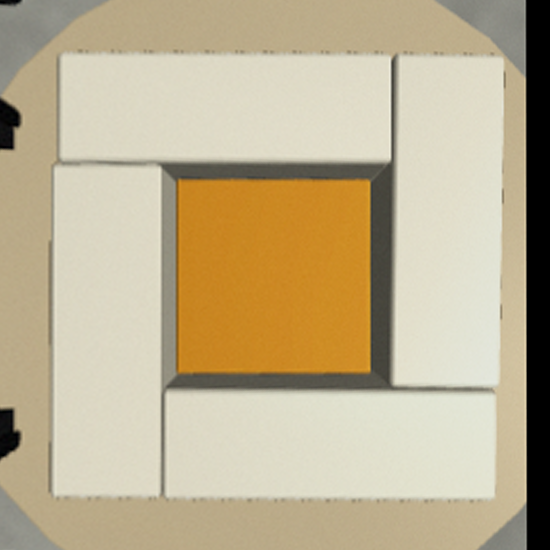

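Everything is butted, but the laid dam sits about 1.7 mm and 0.015 rad proud of the glass, because dam B nudged its +y end. That leaves its x at about 69.2 and B at about -19.8, both close to the limits. I'll push the laid dam's outer face gently back with closed fingers.

```bash
python3 p.py .415 .2755 .215 44.5 0 8
```

```text
37.65 [ 0.7 -0.2 -0.1] 60.0 [  5.  28.  87.  -0.  65. -40.]
from [0.5747 0.1571 0.2212] a0 44.5 d [-159.7  118.4   -6.2] turn 0.0 n 8
0.0 -3.8 0.8 24.5 0.01; 0.0 -3.8 0.8 24.5 0.01; 0.0 -3.9 0.8 24.5 0.01; 0.0 -3.9 0.8 24.5 0.01; 0.0 -3.9 0.8 24.5 0.01; 0.0 -3.9 0.8 24.5 0.01; 0.0 -3.9 0.8 24.5 0.01; 0.0 -3.9 0.8 24.5 0.01
```

{"fn": "send_rows", "kwargs": {
  "moves": "0 -3.8 0 24.5 0; 0 -3.8 0 24.5 0; 0 -3.9 0 24.5 0; 0 -3.9 0 24.5 0; 0 -3.9 0 24.5 0; 0 -3.9 0 24.5 0; 0 -3.9 0 24.5 0; 0 -3.9 0 24.5 0; 0 0 0 0 0; 0 0 25 0 0; 0 0 35 0 0; 0 0 35 0 0; 0 0 30 0 0; 0 0 20 0 0; 0 0 8 0 0; 0 0 0 0 0; 0 0 0 0 0"
}}

```text
time_s: 39.07
position: [0.4148, 0.2755, 0.0674]
tcp_rot: [[0.713, 0.001, -0.701], [0.701, 0.0, 0.713], [0.001, -1.0, -0.001]]
force: [-1.2, 0.3, 0.9]
opening: 0.007
```

```bash
python3 f.py
```

```text
39.0667 tool-frame force [-0.6 -0.9  1.1] pos in glassframe 125.3 30.1 z 0.0674
```

{"fn": "send_rows", "kwargs": {
  "moves": "0 0 0 -6 0; 0 0 0 -6 0; 0 0 0 -5 0; 0 0 0 -3 0; 0 0 0 0 0; 0 0 0 0 0"
}}

```text
time_s: 39.57
position: [0.4278, 0.2611, 0.0673]
tcp_rot: [[0.713, 0.001, -0.702], [0.702, 0.0, 0.713], [0.001, -1.0, -0.0]]
force: [-0.2, 0.4, -0.2]
opening: 0.007
```

```bash
python3 f.py
```

```text
39.5667 tool-frame force [0.2 0.2 0.4] pos in glassframe 105.9 30.9 z 0.0673
```

{"fn": "send_rows", "kwargs": {
  "moves": "0 0 0 -1 0; 0 0 0 -1 0; 0 0 0 -1 0; 0 0 0 0 0; 0 0 0 0 0"
}}

```text
time_s: 39.98
position: [0.4294, 0.2592, 0.0669]
tcp_rot: [[0.712, -0.0, -0.702], [0.702, -0.0, 0.712], [-0.0, -1.0, 0.0]]
force: [-0.2, -0.5, 1.3]
opening: 0.002
```

```bash
python3 f.py
```

```text
39.9833 tool-frame force [-0.5 -1.3 -0.3] pos in glassframe 103.5 31.1 z 0.0669
```

{"fn": "send_rows", "kwargs": {
  "moves": "0 0 0 -1 0; 0 0 0 -1 0; 0 0 0 0 0; 0 0 0 0 0"
}}

```text
time_s: 40.32
position: [0.4295, 0.259, 0.067]
tcp_rot: [[0.713, -0.002, -0.701], [0.701, 0.002, 0.713], [-0.0, -1.0, 0.003]]
force: [-3.0, 5.6, 0.7]
opening: 0.006
```

```bash
python3 f.py
```

```text
40.3167 tool-frame force [ 1.8 -0.7  6.1] pos in glassframe 103.3 31.2 z 0.067
```

{"fn": "send_rows", "kwargs": {
  "moves": "0 0 0 -1 0; 0 0 0 0 0; 0 0 0 0 0"
}}

```text
time_s: 40.57
position: [0.4296, 0.2585, 0.0669]
tcp_rot: [[0.713, -0.003, -0.701], [0.701, 0.002, 0.713], [-0.001, -1.0, 0.004]]
force: [-4.8, 8.7, 2.2]
opening: 0.006
```

```bash
python3 f.py
```

```text
40.5667 tool-frame force [ 2.7 -2.2  9.5] pos in glassframe 102.8 31.5 z 0.0669
```

{"fn": "send_rows", "kwargs": {
  "moves": "0 0 0 -1 0; 0 0 0 0 0; 0 0 0 0 0"
}}

```text
time_s: 40.82
position: [0.4298, 0.2579, 0.0669]
tcp_rot: [[0.713, -0.004, -0.701], [0.701, 0.002, 0.713], [-0.002, -1.0, 0.004]]
force: [-5.2, 8.4, 3.3]
opening: 0.006
```

```bash
python3 f.py
```

```text
40.8167 tool-frame force [ 2.2 -3.2  9.6] pos in glassframe 102.3 31.7 z 0.0669
```

{"fn": "send_rows", "kwargs": {
  "moves": "0 0 0 -1 0; 0 0 0 0 0; 0 0 0 0 0"
}}

```text
time_s: 41.07
position: [0.4301, 0.2573, 0.0669]
tcp_rot: [[0.713, -0.005, -0.701], [0.701, 0.002, 0.713], [-0.002, -1.0, 0.005]]
force: [-5.7, 9.5, 3.9]
opening: 0.005
```

```bash
python3 f.py
```

```text
41.0667 tool-frame force [ 2.6 -3.8 10.8] pos in glassframe 101.6 31.9 z 0.0669
```

{"fn": "send_rows", "kwargs": {
  "moves": "0 0 0 -1 0; 0 0 0 0 0; 0 0 0 0 0"
}}

```text
time_s: 41.32
position: [0.4303, 0.2569, 0.067]
tcp_rot: [[0.713, -0.006, -0.701], [0.701, 0.003, 0.713], [-0.002, -1.0, 0.006]]
force: [-7.2, 12.0, 4.4]
opening: 0.006
```

```bash
python3 f.py
```

```text
41.3167 tool-frame force [ 3.2 -4.4 13.7] pos in glassframe 101.2 32.1 z 0.067
```

{"fn": "send_rows", "kwargs": {
  "moves": "0 0 0 4 0; 0 0 0 6 0; 0 0 0 10 0; 0 0 -20 0 0; 0 0 -35 0 0; 0 0 -35 0 0; 0 0 -35 0 0; 0 0 -25 0 0; 0 3.8 -3 -24 0; 0 3.8 0 -24 0; 0 3.9 0 -24 0; 0 3.9 0 -24 0; 0 3.9 0 -24 0; 0 3.9 0 -24 0; 0 3.9 0 -23 0; 0 3.8 0 -20 0; 0 0 0 0 0; 0 0 0 0 0; 0 0 0 0 0; 0 0 0 0 0"
}}

```text
time_s: 42.98
position: [0.5715, 0.1585, 0.2197]
tcp_rot: [[0.712, -0.002, -0.703], [0.703, 0.0, 0.712], [-0.001, -1.0, 0.001]]
force: [0.5, 0.2, 0.3]
opening: 0.005
```

```bash
python3 look.py w14; python3 ortho.py w14
```

```text
[0.5715 0.1585 0.2197] 44.64 0.00489895598409321 [  4.7  28.   86.9   0.   65.2 -39.9]
laid inner/outer x @y=0,-30,+55 [(38.2, -33), (45.4, 22), (46.2, 23), (89.0, -15), (103.8, -94)] [(38.2, -28), (46.2, 23), (88.6, -10), (103.8, -94)] [(44.2, -52), (46.2, 22), (88.6, -24), (102.6, 7), (103.8, -83)]
C inner/outer x @y=0,-35,-70 [(-100.0, 40), (-89.6, -9), (-88.4, 21), (-45.2, -29), (-39.6, -17), (-38.4, 18)] [(-96.8, 53), (-90.4, -18), (-88.4, 23), (-45.2, -27), (-39.6, -13), (-38.4, 12)] [(-96.8, 54), (-90.4, -15), (-88.8, 19), (-45.2, -34), (-44.0, 29)]
B inner/outer y @x=0,-35,-70 [(38.2, -18), (45.4, 23), (88.6, -10)] [(38.2, -16), (45.4, 21), (89.0, -9)] [(44.2, -25), (45.8, 26), (89.0, -10)]
D inner/outer y @x=0,35,70 [(-89.2, 11), (-46.0, -23), (-39.2, 15)] [(-89.6, 12), (-46.0, -24), (-38.8, 10)] [(-89.6, 13), (-46.4, -25), (-44.4, 30)]
laid +y end [(88.2, -10)] B -x end [(-97.2, 51), (-95.6, -6), (-89.6, -13), (-88.0, 18)] C -y end [(-88.8, 10)] D +x end [(88.2, -17), (103.8, -88)]
glass [(-52.2, -25), (-45.0, -20), (51.8, 18), (53.0, 20)] [(-52.2, -18), (-45.0, -7), (44.2, 6), (51.8, 19)]
```

View pics/w14o.png

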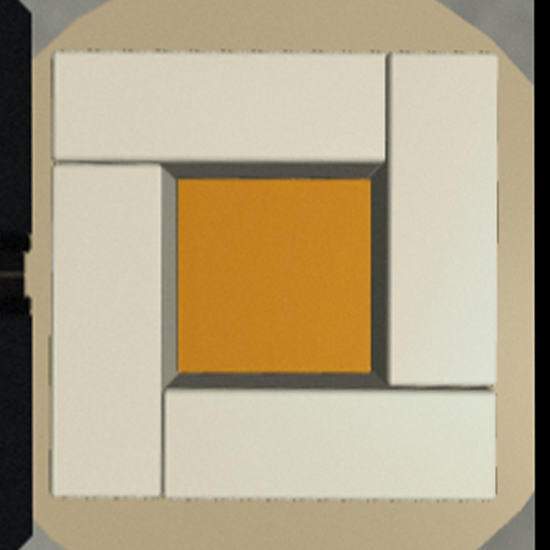

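```bash
python3 -c "
from rig import *
print(read_state()['force']);print(hand_in())"
```

```text
[-1.25393374  0.15897848 -0.17167071]
the job is handed in; nothing more can be done
None
```

The pinwheel is finished and handed in at about 43 s of the 72 allowed. I took the three full-length dams from the rack, levelled each one on the shelf, and slid it in until I felt 3–6 N of contact with the glass and with its neighbour.

- **Correction:** placing the first dam had nudged the laid dam about 1.7 mm (0.015 rad) off the glass. I pushed it back with closed fingers, stopping at about 14 N.
- **Last check:** in the final overhead picture all four dams look parallel, standing at about (67.7, 22.3), (-21.5, 67.5), (-66.4, -21.9) and (22.5, -67.3) mm in the glass frame. Allow about 1 mm of measuring error. All of these are inside the limits.
- **Gaps:** every joint shows as a line of at most 2 mm. Most of that appears to be the dams' rounded edges.
- **Glass position:** it measured within about 1 mm of where it started.
- **Not checked or unclear:**
  - I did not look at the offcut, jar, knob or brush again at the end.
  - The glass's +x edge did not show clearly in the last picture, so I took it from the picture before the push and from the contact force.

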